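# Refit the lid of the calibrator case with its hinge pin

## Task

The lid of the small grey case has been taken off and its hinge pin drawn out. Set the lid back on the case so that it sits flush on the rim with its two knuckles between the three knuckles of the case, then slide the hinge pin through all five knuckles from the flared end until its collar is fully home against the hinge, and let go. Leave the other things on the bench where they are.

Things in the scene. Friction and masses are not known exactly. Their poses are not given: they have to be found in the camera images.
- case: Open grey box fixed to the bench, 120 (its x) x 150 (its y) x 80 mm high, walls 5 mm, vials inside (tops below 52 mm). Origin: centre of its underside; z up, +x towards its hinge at the back, away from the robot. Hinge axis: along y at x = +84, z = 83 mm. Three steel knuckles, 26 mm outside, bore 16 mm, at y -75 to -47, -13 to +13, +47 to +73 mm, with gaps of 34 mm.
- case_rim (a point): Centre of the case's opening at rim height (80 mm above its origin). The lid's origin lies here when the lid is seated, with the lid's axes parallel to the case's.
- hinge_mouth (a point): Centre of the hinge bore's flared mouth (36 mm outside, 26 mm opening, narrowing to the 16 mm bore in 10 mm), on the hinge axis at the case's y = -75 mm. The pin goes in here, moving along the case's +y. The pin's origin lies here when it is home.
- hinge_end (a point): Point on the hinge axis at the case's y = +77 mm, 4 mm past the far knuckle. The pin's tip lies here when the pin is home. Behind the hinge stands a monitor: its screen's front is at x = 0.70 m, y -0.10 to +0.40 m, from 140 to 450 mm above the bench; keep the arm clear of it.
- lid: Loose lid, 0.22 kg (+-30 %): grey plate 124 (its x) x 154 (its y) x 6 mm. Origin: centre of the plate's underside; z up, +x to its hinge side. Two knuckles, 24 mm long, 26 mm outside, bore 16 mm, centred at x = +84, z = +3, y = -30 and +30 mm. A skirt under the plate, 14 mm deep, slants inwards and centres it in the case with 1.8 mm play; the lid starts standing on it on the bench, right way up.
- lid_grip (a point): Middle of the black bar handle on top of the lid (lid frame x = +6, y = 0, z = +44 mm). The bar runs along the lid's y: 80 long, 14 wide, 18 mm high, with 29 mm of open space between it and the plate. Grip it across the lid's x (14 mm).
- pin: Loose steel hinge pin, 203 mm long, 0.11 kg (+-30 %), along its own +y from handle to tip. Origin: on the axis at the collar's inner face. Shaft 12 mm thick, y 0 to +136 mm, then tapering to the tip at +152; collar 32 mm across, y -5 to 0; handle y -51 to -5 mm. It starts lying level on a rest, axis about 44 mm above the bench, handle free in the air, tip to the left (roughly +y).
- pin_grip (a point): Middle of the pin's black handle (pin frame y = -28 mm), which is 46 mm long (y), 16 mm wide (x) and 22 mm high (z). Grip it across the pin's x (16 mm).
- pin_tip (a point): Tip of the pin, on its axis (pin frame y = +152 mm).
- rest: Grey rest fixed to the bench, 60 (x) x 126 (y) mm, 51 mm high, with two U notches, 14 mm wide and 100 mm apart, in which the pin's shaft lies along the rest's y. Origin: centre of its underside.
- reagent_bottle: Bystander: white plastic bottle, 35x58x78 mm, standing at the back right. Origin: centre of its underside.
- label_roll: Bystander: roll of white labels, 58 mm across, 28 mm high, behind the lid and the case. Origin: centre of its underside.

How it is judged:
By the outcome, as a careful person would: the job done as asked, in the order asked, and still so for the second after the job is handed in, with the robot touching nothing.
It also fails if it takes over 72 s, if anything falls off the work surface, if the arm or the gripper's body presses on something with over 40 N, if the wrist force passes 120 N, or if a joint passes its speed limit or range.

## Robot

A 6-joint arm with a two-finger parallel gripper is mounted at the origin on a cart in front of the work surface, level with it; the furniture and walls round the work are solid. World frame = base frame: x ahead of the robot, y to its left, z up, the work surface at z = 0. Lengths are in m, angles in rad, forces in N, time in s.
With the tool pointing down it reaches from about 0.35 to 0.85 m from the base axis. Payload 8.1 kg.
Tool frame: the origin (TCP) lies at the very end of the fingers, on their centre line; the grasp point (between the pads) lies 19 mm behind it (ctrl.grasp_offset is the distance from the TCP to the grasp point, in m); z points along the fingers, y is the direction in which the jaws open and shut (so a half turn about z gives the same grasp; the last joint's range is limited). The gripper opens to 85 mm and grips with 20 to 120 N. Pads are 22 mm wide; open, the fingers measure 114 mm over their backs; the gripper's body (76 mm by 85 mm) begins 54 mm behind the grasp point. The pads swing forward as they close: fully open they stand 13 mm farther back than shut.
Start: joints at [-1.222, 0.13, 1.488, -0, 1.523, -0.085], TCP at [0.252, -0.544, 0.231] pointing down, gripper open.
Joint ranges: [-2.96, 2.96], [-0.89, 2.26], [0.02, 2.5], [-1.34, 4.48], [0, 2.73], [-2.66, 2.66]. Speed limits (rad/s): [2.39, 2.39, 2.79, 3.14, 3.14, 3.14].

## Interface

Orientations are given as [roll, pitch, yaw] about the fixed x, y, z axes, in that order (R = Rz(yaw) Ry(pitch) Rx(roll)).
In Python, from bench import ctrl gives the robot as it stands.
- The arm moves only by the shell command python3 -m handwheel 'ROWS'. ROWS is JSON, a list of rows, each an object of numbers: "jaw": the closure, from 0 (fully open) to 1 (shut); "tx", "ty", "tz": the shift along the tool's x, y, z in mm; "turn": the turn about the tool's z in rad. In form: [{"jaw": .., "tx": .., "ty": .., "tz": .., "turn": ..}, ...]. A call has 1 to 8 rows; each row shifts and turns the commanded pose from where the row before left it, along the tool's axes as they then stand; what a row does not reach is not made up. A row lasts 1/10 s, in which the tool goes at most 50 mm and 8.59 degrees, less where a joint would pass 70% of its speed; a pose out of reach is approached as far as the arm can. A call with a gripper value outside its range is refused whole. The fingers move at their own pace and stop on an object; the grip force is fixed at half the most. Time passes only in rows, so rows that do not move let the fingers close. It gives the time, the measured TCP pose, the force and the opening at its end, in the units of the state.
- ctrl.get_state(): the state, without advancing time (a new reading comes with each control period).
- ctrl.grab_frame(name): name is "side" or "top"; returns the picture (384x512x3 uint8, red, green, blue); there is no depth.
- ctrl.camera_info(name): a dict with "mtx" (3x3 intrinsics, pixels), "cam_to_world" (4x4, takes a point from camera to world coordinates). Camera axes: x right, y down, z forward; pixel columns grow to the right and rows downward; lengths in m; the calibration is good to about 2 mm. A picture is of the moment at which its call begins. camera_info takes no time and is no camera call.
- ctrl.finish_job(): hands the job in, once; it reports no verdict.
The state is a dict: "t": time; "q": joint angles; "joint_vel": joint speeds; "effort": joint torques, N m; "eef_pos": TCP position; "eef_rot": TCP orientation; "wrist_force": force on the tool from outside, world axes, zero at the start; "moment": the same for the moment, N m; "grip_width": opening from 0.0 (shut) to 1.0 (fully open).
Only numpy, scipy, OpenCV 4.12 (cv2) and the standard library are available. Lean on these libraries where they do the work, as an engineer would, in place of code of your own. Each camera call takes 0.05 s, during which the arm holds its last target.

## Working session

There is one attempt and no reset: what is moved stays moved. The work goes in short steps, Python scripts to look and compute and a shell command to move; the robot and the scene stay as the last step left them, time stands still between calls to the robot, and variables do not carry over. Pictures are saved under pics/ and viewed, and the job is handed in when it is done.

```bash
ls -la; mkdir -p pics; python3 - <<'E'
from bench import ctrl
import cv2
print(ctrl.get_state()); print(ctrl.grasp_offset)
for n in("side","top"):
    cv2.imwrite(f"pics/{n}0.png",ctrl.grab_frame(n)[:,:,::-1]); c=ctrl.camera_info(n); print(n,c)
E
```

```text
total 12
drwxr-xr-x  3 agent agent 4096 Dec  7 03:13 .
drwxr-xr-x 23 root  root  4096 Dec  7 03:13 ..
drwxr-xr-x  2 agent agent 4096 Dec  7 03:13 pics
{'t': 0.0, 'q': array([-1.22241046e+00,  1.31176194e-01,  1.48928765e+00, -8.09637443e-07,
        1.52300774e+00, -8.53981147e-02]), 'joint_vel': array([-0.00013612,  0.00018642, -0.00054989,  0.00052421, -0.00048918,
        0.00093436]), 'effort': array([ 2.73893005e-03, -5.69383013e+01, -5.00560176e+01,  2.42532060e-04,
        1.46260142e-02, -2.67733560e-05]), 'eef_pos': array([ 0.25201451, -0.5438937 ,  0.23023087]), 'eef_rot': array([-3.13972050e+00, -1.59456854e-04,  4.33783874e-01]), 'wrist_force': array([-0.67815724,  0.41398322,  0.2757504 ]), 'moment': array([ 0.01051291, -0.04575035,  0.01993611]), 'grip_width': 0.9985013192073671}
0.0187
side {'mtx': array([[450.13035115,   0.        , 252.22780604],
       [  0.        , 450.13035115, 193.13743343],
       [  0.        ,   0.        ,   1.        ]]), 'cam_to_world': array([[-0.87373128, -0.31568   ,  0.37005376,  0.03866874],
       [-0.48635972,  0.5561738 , -0.67388792,  0.96783771],
       [ 0.00691873, -0.7687762 , -0.63948048,  0.93293776],
       [ 0.        ,  0.        ,  0.        ,  1.        ]])}
top {'mtx': array([[366.11639546,   0.        , 254.49395056],
       [  0.        , 366.11639546, 193.61424446],
       [  0.        ,   0.        ,   1.        ]]), 'cam_to_world': array([[-0.00709314, -0.98191718,  0.18917808,  0.33767106],
       [-0.99997339,  0.00664262, -0.00301537,  0.06008642],
       [ 0.0017042 , -0.18919443, -0.98193817,  1.14937788],
       [ 0.        ,  0.        ,  0.        ,  1.        ]])}
```

View pics/side0.png

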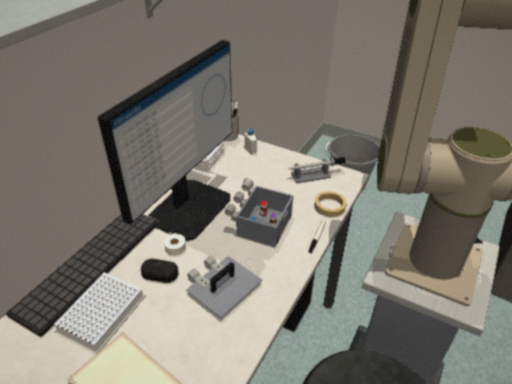

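View pics/top0.png

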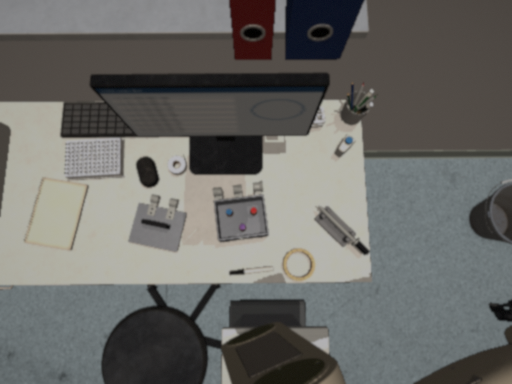

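The pictures show the case (top 241,217; side 265,215), the lid to its left (top 158,226; side 225,285), and the pin on its rest to the right (top 343,230; side 318,168). I'll enlarge these areas to measure them.

```bash
python3 - <<'E'
import cv2
s=cv2.imread("pics/side0.png");t=cv2.imread("pics/top0.png")
def crop(im,x,y,w,h,f,n):
    c=cv2.resize(im[y:y+h,x:x+w],None,fx=f,fy=f,interpolation=cv2.INTER_CUBIC)
    for i in range(0,w,10):
        cv2.putText(c,str(x+i),(i*f,8),0,.33,(0,0,255),1); cv2.line(c,(i*f,0),(i*f,h*f),(0,0,255) if i%50==0 else (90,90,160),1) if 0 else cv2.line(c,(i*f,10),(i*f,16),(0,0,255),1)
    for j in range(0,h,10):
        cv2.putText(c,str(y+j),(0,j*f+4),0,.33,(0,0,255),1); cv2.line(c,(22,j*f),(28,j*f),(0,0,255),1)
    cv2.imwrite("pics/"+n,c)
crop(t,120,170,160,90,5,"c_top1.png")
crop(t,305,190,75,70,8,"c_top2.png")
crop(s,180,170,120,150,4,"c_side1.png")
crop(s,280,145,100,50,8,"c_side2.png")
E
```

```text
(no output)
```

View pics/c_top1.png

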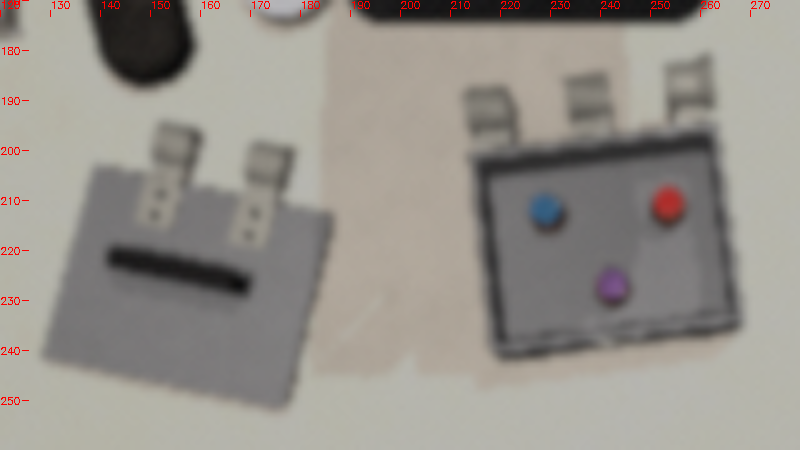

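View pics/c_top2.png

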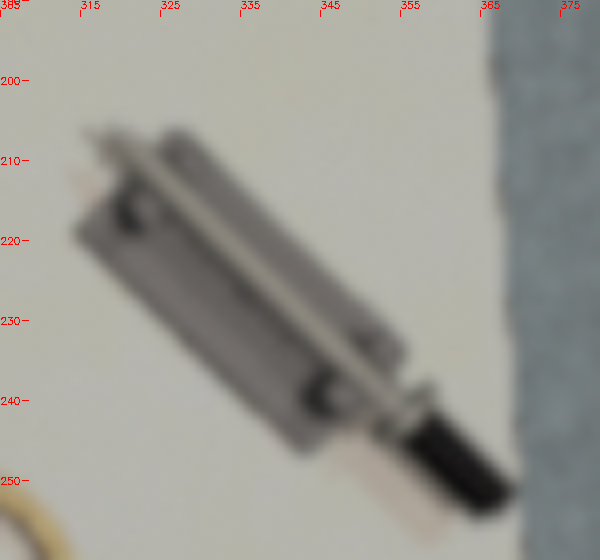

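View pics/c_side1.png

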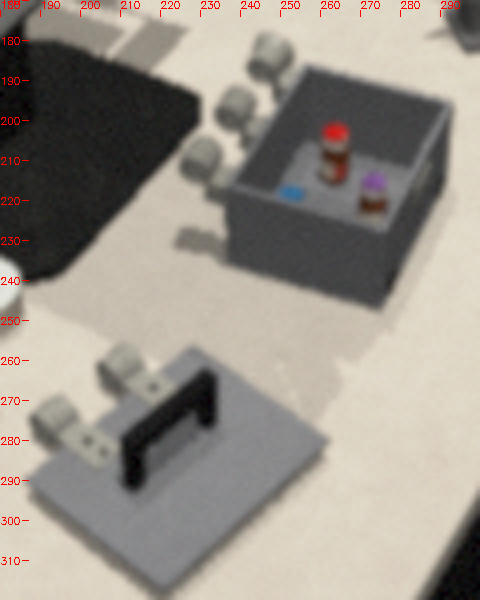

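View pics/c_side2.png

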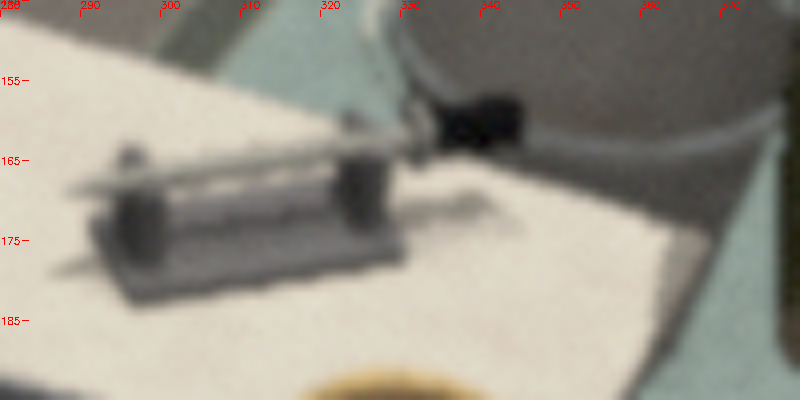

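```bash
cat > h.py <<'E'
import numpy as np, json
from scipy.optimize import least_squares
from bench import ctrl
C={n:ctrl.camera_info(n) for n in("side","top")}
def proj(n,P):
    c=C[n];T=np.linalg.inv(c["cam_to_world"]);p=np.atleast_2d(P)@T[:3,:3].T+T[:3,3]
    p=p@c["mtx"].T; return p[:,:2]/p[:,2:]
def Rz(a): c,s=np.cos(a),np.sin(a); return np.array([[c,-s,0],[s,c,0],[0,0,1]])
def fit(obs,z,guess,freez=False):
    # obs: list (cam,local xyz mm,(u,v))
    def r(p):
        o=[]
        for n,l,uv in obs:
            o+=list(proj(n,Rz(p[2])@(np.array(l)/1000)+[p[0],p[1],p[3] if freez else z])[0]-uv)
        return o
    s=least_squares(r,list(guess)+([z] if freez else []),loss="soft_l1")
    return s.x,np.array(r(s.x)).reshape(-1,2)
E
cat > fit0.py <<'E'
from h import *
t1=lambda x,y:(x/5+120,y/5+170); s1=lambda x,y:(x/4+180,y/4+170)
t2=lambda x,y:(x/8+305,y/8+190); s2=lambda x,y:(x/8+280,y/8+145)
case=[("top",(60,75,80),t1(472,157)),("top",(60,-75,80),t1(716,132)),("top",(-60,-75,80),t1(742,325)),("top",(-60,75,80),t1(498,358)),
("side",(60,75,80),s1(228,190)),("side",(-60,75,80),s1(388,230)),("side",(60,-75,80),s1(305,67)),("side",(-60,-75,80),s1(452,103)),("side",(-60,75,0),s1(382,309)),("side",(60,75,0),s1(228,262))]
lid=[("top",(62,77,6),t1(95,165)),("top",(62,-77,6),t1(333,213)),("top",(-62,-77,6),t1(288,408)),("top",(-62,77,6),t1(42,358)),
("side",(62,77,6),s1(30,488)),("side",(-62,77,6),s1(165,590)),("side",(-62,-77,6),s1(328,440)),("side",(62,-77,6),s1(193,347)),
("top",(6,40,53),t1(110,253)),("top",(6,-40,53),t1(249,281))]
pin=[("top",(0,152,0),t2(85,133)),("top",(0,-51,0),t2(498,504)),("top",(0,-7,0),t2(415,428)),("side",(0,152,0),s2(68,190)),("side",(0,-51,0),s2(522,120)),("side",(0,-2.5,0),s2(418,130))]
for nm,o,z,g in(("case",case,0,(.5,.1,0)),("lid",lid,.014,(.5,.3,0)),("pin",pin,.044,(.45,-.25,.8))):
    for f in(False,True):
        x,r=fit(o,z,g,f); print(nm,x.round(4)); 
    print(r.round(1).tolist())
E
python3 fit0.py
```

```text
case [0.4709 0.0969 0.1227]
case [ 0.4717  0.0955  0.1247 -0.0034]
[[-0.4, -0.1], [0.8, -1.6], [1.2, -0.2], [-1.1, 0.0], [-0.4, -0.7], [0.1, 0.7], [0.1, -1.0], [1.0, -0.3], [0.4, 1.3], [0.0, 1.5]]
lid [ 0.4516  0.3561 -0.2079]
lid [ 0.4528  0.3559 -0.2041  0.0064]
[[0.4, 0.0], [0.5, -0.1], [0.2, 0.2], [0.8, 0.3], [-1.5, -1.2], [0.1, 0.8], [0.5, 0.1], [-0.6, -0.1], [-0.2, 0.4], [-1.9, -0.0]]
pin [ 0.4018 -0.2429 -0.7747]
pin [ 0.4012 -0.2408 -0.7707  0.0481]
[[0.9, 0.4], [0.1, 0.7], [-0.7, -0.1], [0.0, 0.3], [-0.5, -0.9], [-0.6, 0.1]]
```

```bash
cat > ov.py <<'E'
from h import *
import cv2
def circ(cx,cz,y,r): 
    a=np.linspace(0,2*np.pi,25); return [(cx+r*np.cos(t),y,cz+r*np.sin(t)) for t in a]
def rect(x,y,z): return [(x,y,z),(x,-y,z),(-x,-y,z),(-x,y,z),(x,y,z)]
MC=[rect(60,75,80),rect(55,70,80),[(60,75,80),(60,75,0),(-60,75,0),(-60,75,80)],[(-60,-75,80),(-60,-75,0),(-60,75,0)]]+[circ(84,83,y,13) for y in(-47,-13,13,47,73)]+[circ(84,83,-75,18)]
ML=[rect(62,77,6),rect(62,77,0)]+[circ(84,3,y,13) for y in(-42,-18,18,42)]+[[(13,40,53),(13,-40,53),(-1,-40,53),(-1,40,53),(13,40,53)]]
MP=[circ(0,0,y,r) for y,r in((-5,16),(0,16))]+[[(x,0,0),(x,136,0),(0,152,0)] for x in(6,-6)]+[[(x,-5,z),(x,-51,z),(-x,-51,z)] for x in(8,-8) for z in(11,-11)]
def overlay(im,n,models,box,f,out):
    x,y,w,h=box
    c=cv2.resize(im[y:y+h,x:x+w,::-1],None,fx=f,fy=f,interpolation=cv2.INTER_CUBIC)
    for M,R,p,col in models:
        for L in M:
            q=proj(n,np.array(L)/1000@R.T+p); q=((q-[x,y]+.5)*f*8).astype(np.int32)
            cv2.polylines(c,[q.reshape(-1,1,2)],False,col,1,cv2.LINE_AA,3)
    cv2.imwrite(out,c)
E
cat > ov0.py <<'E'
from ov import *
s=cv2.imread("pics/side0.png")[:,:,::-1];t=cv2.imread("pics/top0.png")[:,:,::-1]
m=[(MC,Rz(.124),[.471,.096,0],(0,255,0)),(ML,Rz(-.206),[.452,.356,.014],(0,255,255)),(MP,Rz(-.773),[.4015,-.242,.044],(255,0,255))]
overlay(t,"top",m,(120,170,160,90),5,"pics/o1.png")
overlay(s,"side",m,(180,170,120,150),4,"pics/o2.png")
overlay(t,"top",m,(305,190,75,70),7,"pics/o3.png")
overlay(s,"side",m,(280,145,100,50),8,"pics/o4.png")
E
python3 ov0.py
```

```text
(no output)
```

View pics/o1.png

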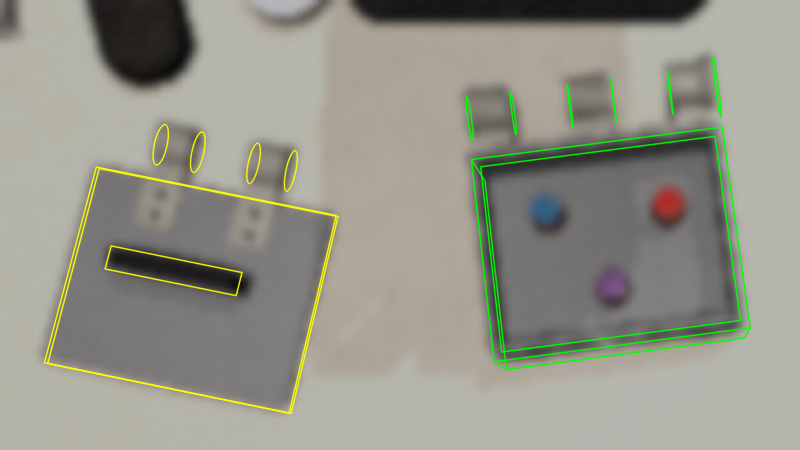

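View pics/o2.png

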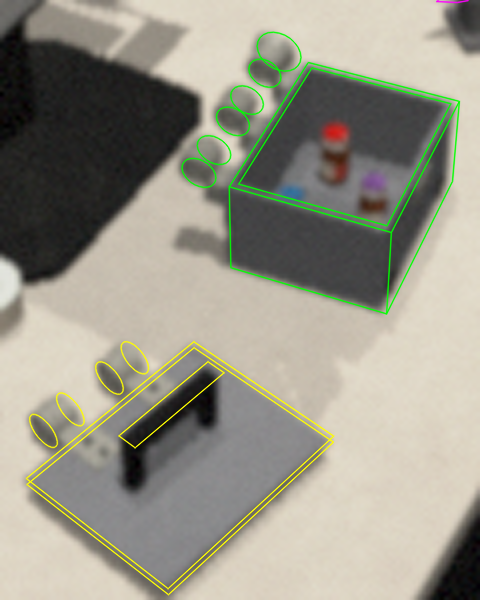

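View pics/o3.png

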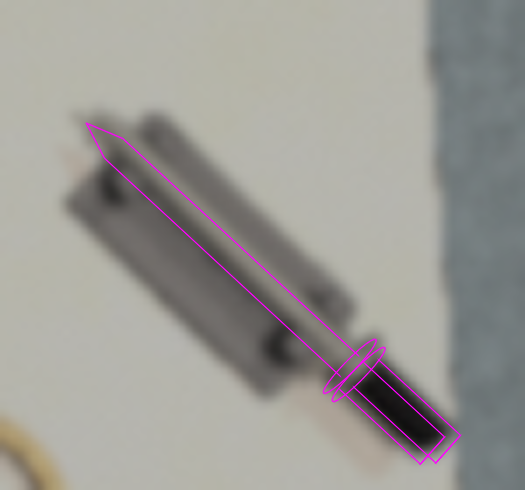

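View pics/o4.png

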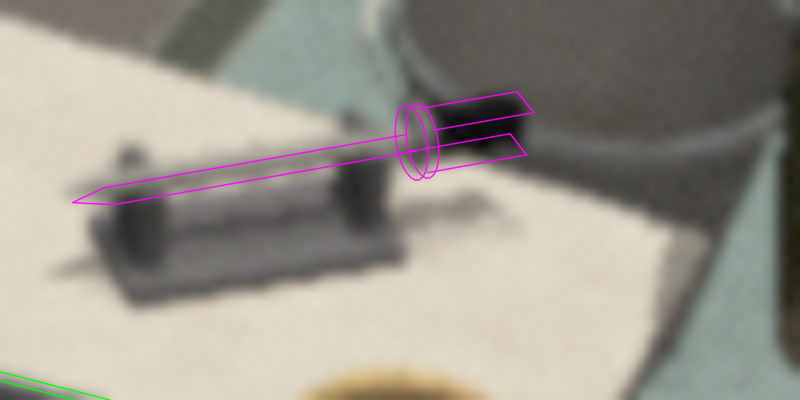

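```bash
cat > ref.py <<'E'
from ov import *
from scipy.optimize import minimize
def grads(im,s):
    g=cv2.GaussianBlur(im.astype(np.float32),(0,0),s)
    gx=cv2.Sobel(g,cv2.CV_32F,1,0,scale=1/8);gy=cv2.Sobel(g,cv2.CV_32F,0,1,scale=1/8); return gx,gy
def samp(L,step=4):
    L=np.array(L,float);P=[];
    for a,b in zip(L[:-1],L[1:]):
        k=max(2,int(np.linalg.norm(b-a)/step)); w=np.linspace(.06,.94,k)[:,None]; P.append((a+(b-a)*w,np.repeat((b-a)[None],k,0)))
    return np.vstack([p[0] for p in P]),np.vstack([p[1] for p in P])
def score(p,edges,G,pose):
    R,t=pose(p);tot=0;n_=0
    for n,L in edges:
        if n not in G: continue
        P,D=samp(L); P=P/1000;D=D/np.linalg.norm(D,axis=1)[:,None]*.001
        a=proj(n,P@R.T+t);b=proj(n,(P+D)@R.T+t);d=b-a;d/=np.linalg.norm(d,axis=1)[:,None]
        gx,gy=G[n]; m=a.astype(np.float32)
        A=cv2.remap(gx,m[:,:1].copy(),m[:,1:].copy(),1);B=cv2.remap(gy,m[:,:1].copy(),m[:,1:].copy(),1)
        A=A.reshape(len(a),-1);B=B.reshape(len(a),-1)
        v=np.abs(-d[:,1:]*A+d[:,:1]*B).max(1); v=np.minimum(v,25)
        tot+=v.sum();n_+=len(v)
    return -tot/n_
def refine(p0,edges,ims,pose,scale):
    p=np.array(p0,float)
    for s in(1.5,.8):
        G={n:grads(i,s) for n,i in ims.items()}
        f=lambda q:score(p0+q*scale,edges,G,pose)
        q0=(p-p0)/scale; sim=np.vstack([q0]+[q0+e*(1 if s>1 else .4) for e in np.eye(len(q0))])
        o=minimize(f,q0,method="Nelder-Mead",options=dict(initial_simplex=sim,xatol=.01,fatol=1e-3,maxiter=600)); p=p0+o.x*scale
    return p,o.fun
planar=lambda z:(lambda p:(Rz(p[2]),np.array([p[0],p[1],z])))
E
cat > r0.py <<'E'
from ref import *
s=cv2.imread("pics/side0.png")[:,:,::-1];t=cv2.imread("pics/top0.png")[:,:,::-1]
rc=rect(60,75,80)
EC=[("top",L) for L in(rc,)]+[("side",L) for L in(rc,[(60,75,80),(60,75,0),(-60,75,0),(-60,75,80)],[(-60,75,0),(-60,-75,0)])]
rl=rect(62,77,6)
EL=[("top",rl),("side",rl),("top",[(13,40,53),(13,-40,53)]),("top",[(-1,40,53),(-1,-40,53)]),("top",[(-1,40,53),(13,40,53)])]
EP=[("top",[(x,15,0),(x,135,0)]) for x in(-6,6)]+[("side",[(0,5,z),(0,135,z)]) for z in(-6,6)]+[("top",[(8,-8,11),(8,-51,11),(-8,-51,11),(-8,-8,11)]),("side",[(8,-8,11),(8,-51,11)])]
sc=np.array([.003,.003,.02])
for nm,E,z,p0 in(("case",EC,0,[.471,.096,.124]),("lid",EL,.014,[.452,.356,-.206]),("pin",EP,.044,[.4015,-.242,-.773])):
    for ims in({"top":t,"side":s},{"top":t},{"side":s}):
        print(nm,list(ims),*[np.round(v,4) for v in refine(np.array(p0),E,ims,planar(z),sc)])
E
python3 r0.py
```

```text
case ['top', 'side'] [0.4702 0.0981 0.1186] -20.6201
case ['top'] [0.4694 0.0977 0.1149] -23.5559
case ['side'] [0.4709 0.0986 0.1122] -19.4093
lid ['top', 'side'] [ 0.4531  0.3565 -0.2203] -14.2004
lid ['top'] [ 0.4529  0.356  -0.2152] -16.2525
lid ['side'] [ 0.4468  0.3587 -0.2079] -14.4481
pin ['top', 'side'] [ 0.4019 -0.2361 -0.766 ] -13.1
pin ['top'] [ 0.4011 -0.2367 -0.758 ] -13.3945
pin ['side'] [ 0.4061 -0.2421 -0.8923] -14.0189
```

```bash
cat > go.py <<'E'
# usage: go.py X Y Z PSI : prints the shift (tool axes, mm) and turn from the measured pose
import sys; from h import *
s=ctrl.get_state(); p=np.array([float(a) for a in sys.argv[1:4]]); r=s["eef_rot"]
from scipy.spatial.transform import Rotation as Ro
R=Ro.from_euler("xyz",r).as_matrix(); 
print("t",round(s["t"],2),"pos",s["eef_pos"].round(4),"rot",r.round(4),"F",s["wrist_force"].round(1),"grip",round(s["grip_width"],3))
print("shift mm",((R.T@(p-s["eef_pos"]))*1000).round(1),"turn",round(float(r[2]-float(sys.argv[4])),4))
E
python3 -m handwheel '[{"jaw":0,"turn":-0.115},{"jaw":0,"turn":-0.115},{"jaw":0,"turn":-0.115},{"jaw":0,"turn":-0.115},{"jaw":0,"turn":-0.115},{"jaw":0,"turn":-0.115},{"jaw":0,"turn":-0.115},{"jaw":0,"turn":-0.115}]'
python3 go.py .4589 .3552 .14 1.356
```

```text
t 0.1 pos [ 0.2521 -0.544   0.2303] rot [-3.140e+00 -2.000e-04  4.338e-01] F [-0.5 -0.9  0. ] grip 0.996
shift mm [ 565.6 -728.8   91.6] turn -0.9222schema error: expected keys jaw, tx, ty, tz, turn
```

```bash
python3 -m handwheel '[{"jaw":0,"tx":0,"ty":0,"tz":0,"turn":-0.115},{"jaw":0,"tx":0,"ty":0,"tz":0,"turn":-0.115},{"jaw":0,"tx":0,"ty":0,"tz":0,"turn":-0.115},{"jaw":0,"tx":0,"ty":0,"tz":0,"turn":-0.115},{"jaw":0,"tx":0,"ty":0,"tz":0,"turn":-0.115},{"jaw":0,"tx":0,"ty":0,"tz":0,"turn":-0.115},{"jaw":0,"tx":0,"ty":0,"tz":0,"turn":-0.115},{"jaw":0,"tx":0,"ty":0,"tz":0,"turn":-0.115}]'
python3 go.py .4589 .3552 .14 1.356
```

```text
t: 0.9
eef_pos: [0.2521, -0.5441, 0.2306]
eef_rot: [-3.141, -0.001, 1.359]
wrist_force: [-0.1, -0.1, -0.3]
grip_width: 1.002
t 0.9 pos [ 0.2521 -0.5441  0.2306] rot [-3.1410e+00 -1.0000e-03  1.3585e+00] F [-0.1 -0.1 -0.3] grip 1.002
shift mm [922.6  12.8  91.5] turn 0.0025
```

```bash
python3 -m handwheel '[{"jaw":0,"tx":45,"ty":0,"tz":0,"turn":0},{"jaw":0,"tx":45,"ty":0,"tz":0,"turn":0},{"jaw":0,"tx":45,"ty":0,"tz":0,"turn":0},{"jaw":0,"tx":45,"ty":0,"tz":0,"turn":0},{"jaw":0,"tx":45,"ty":0,"tz":0,"turn":0},{"jaw":0,"tx":45,"ty":0,"tz":0,"turn":0},{"jaw":0,"tx":45,"ty":0,"tz":0,"turn":0},{"jaw":0,"tx":45,"ty":0,"tz":0,"turn":0}]'
python3 -m handwheel '[{"jaw":0,"tx":45,"ty":0,"tz":0,"turn":0},{"jaw":0,"tx":45,"ty":0,"tz":0,"turn":0},{"jaw":0,"tx":45,"ty":0,"tz":0,"turn":0},{"jaw":0,"tx":45,"ty":0,"tz":0,"turn":0},{"jaw":0,"tx":45,"ty":0,"tz":0,"turn":0},{"jaw":0,"tx":45,"ty":0,"tz":0,"turn":0},{"jaw":0,"tx":45,"ty":0,"tz":0,"turn":0},{"jaw":0,"tx":45,"ty":0,"tz":0,"turn":0}]'
python3 go.py .4589 .3552 .14 1.356
```

```text
t: 1.7
eef_pos: [0.3295, -0.1911, 0.231]
eef_rot: [-3.142, -0.0, 1.353]
wrist_force: [1.5, 0.3, -0.1]
grip_width: 1.002
t: 2.5
eef_pos: [0.407, 0.1607, 0.2311]
eef_rot: [3.141, 0.0, 1.354]
wrist_force: [0.3, -0.8, 0.2]
grip_width: 1.003
t 2.5 pos [0.407  0.1607 0.2311] rot [3.1414e+00 1.0000e-04 1.3542e+00] F [ 0.3 -0.8  0.2] grip 1.003
shift mm [201.1   8.8  91.1] turn -0.0018
```

```bash
python3 -m handwheel '[{"jaw":0,"tx":40,"ty":2,"tz":15,"turn":0},{"jaw":0,"tx":40,"ty":2,"tz":15,"turn":0},{"jaw":0,"tx":40,"ty":2,"tz":15,"turn":0},{"jaw":0,"tx":40,"ty":2,"tz":15,"turn":0},{"jaw":0,"tx":40,"ty":1,"tz":15,"turn":0},{"jaw":0,"tx":1,"ty":0,"tz":15,"turn":0},{"jaw":0,"tx":0,"ty":0,"tz":0,"turn":0}]'
python3 go.py .4589 .3552 .04 1.356
cat > snap.py <<'E'
import sys; from h import *; import cv2
for n in sys.argv[2:]:
    cv2.imwrite(f"pics/{n}{sys.argv[1]}.png",ctrl.grab_frame(n)[:,:,::-1])
E
cat > crop.py <<'E'
import sys,cv2
f,x,y,w,h,k=sys.argv[1],*map(int,sys.argv[2:7])
im=cv2.imread(f)[y:y+h,x:x+w]; cv2.imwrite(sys.argv[7],cv2.resize(im,None,fx=k,fy=k,interpolation=cv2.INTER_CUBIC))
E
python3 snap.py 1 side; python3 crop.py pics/side1.png 150 150 160 150 4 pics/c1.png
```

```text
t: 3.2
eef_pos: [0.4572, 0.3525, 0.1375]
eef_rot: [-3.137, 0.005, 1.355]
wrist_force: [-0.2, 0.1, -1.4]
grip_width: 1.003
t 3.2 pos [0.4572 0.3525 0.1375] rot [-3.1371  0.0047  1.3555] F [-0.2  0.1 -1.4] grip 1.003
shift mm [ 3.5  1.6 97.5] turn -0.0005
```

View pics/c1.png

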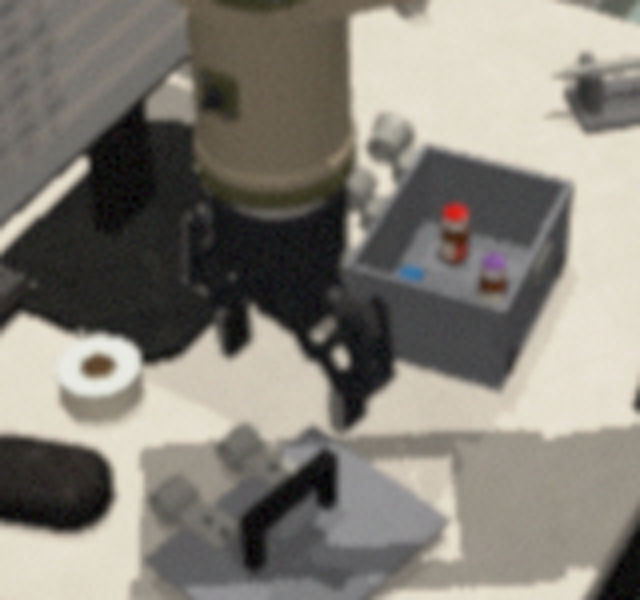

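The gripper stands above the lid, with its fingers either side of the handle line (crop 235,330 and 350,400; handle at 290,510). Next I'll descend and grip.

```bash
python3 -m handwheel '[{"jaw":0,"tx":2,"ty":1,"tz":25,"turn":0},{"jaw":0,"tx":1,"ty":1,"tz":25,"turn":0},{"jaw":0,"tx":0,"ty":0,"tz":25,"turn":0},{"jaw":0,"tx":0,"ty":0,"tz":15,"turn":0},{"jaw":0,"tx":0,"ty":0,"tz":7,"turn":0},{"jaw":0,"tx":0,"ty":0,"tz":0,"turn":0}]'
python3 go.py .4589 .3552 .039 1.356
```

```text
t: 3.85
eef_pos: [0.4618, 0.3549, 0.0443]
eef_rot: [-3.141, 0.0, 1.353]
wrist_force: [0.0, -0.6, 0.2]
grip_width: 1.003
t 3.85 pos [0.4618 0.3549 0.0443] rot [-3.1412e+00  5.0000e-04  1.3531e+00] F [ 0.  -0.6  0.2] grip 1.003
shift mm [-0.3 -2.9  5.3] turn -0.0029
```

```bash
python3 -m handwheel '[{"jaw":0,"tx":0,"ty":-3,"tz":4,"turn":0},{"jaw":0.5,"tx":0,"ty":0,"tz":0,"turn":0},{"jaw":1,"tx":0,"ty":0,"tz":0,"turn":0},{"jaw":1,"tx":0,"ty":0,"tz":0,"turn":0},{"jaw":1,"tx":0,"ty":0,"tz":0,"turn":0},{"jaw":1,"tx":0,"ty":0,"tz":0,"turn":0},{"jaw":1,"tx":0,"ty":0,"tz":0,"turn":0},{"jaw":1,"tx":0,"ty":0,"tz":0,"turn":0}]'
python3 go.py .4589 .3552 .039 1.356
```

```text
t: 4.65
eef_pos: [0.4591, 0.3563, 0.0405]
eef_rot: [3.141, -0.0, 1.354]
wrist_force: [-0.9, -0.1, 1.4]
grip_width: 0.152
t 4.65 pos [0.4591 0.3563 0.0405] rot [ 3.1414e+00 -3.0000e-04  1.3538e+00] F [-0.9 -0.1  1.4] grip 0.152
shift mm [-1.1  0.   1.5] turn -0.0022
```

```bash
python3 -m handwheel '[{"jaw":1,"tx":0,"ty":0,"tz":-8,"turn":0},{"jaw":1,"tx":0,"ty":0,"tz":-20,"turn":0},{"jaw":1,"tx":0,"ty":0,"tz":-25,"turn":0},{"jaw":1,"tx":0,"ty":0,"tz":-25,"turn":0},{"jaw":1,"tx":0,"ty":0,"tz":-25,"turn":0},{"jaw":1,"tx":0,"ty":0,"tz":-25,"turn":0},{"jaw":1,"tx":0,"ty":0,"tz":-12,"turn":0},{"jaw":1,"tx":0,"ty":0,"tz":0,"turn":0}]'
python3 go.py .476 .0988 .18 1.688
python3 snap.py 2 side; python3 crop.py pics/side2.png 150 130 160 150 4 pics/c2.png
```

```text
t: 5.45
eef_pos: [0.4601, 0.3569, 0.1827]
eef_rot: [3.139, -0.003, 1.354]
wrist_force: [-0.1, 0.3, -2.3]
grip_width: 0.15
t 5.45 pos [0.4601 0.3569 0.1827] rot [ 3.1388e+00 -2.8000e-03  1.3538e+00] F [-0.1  0.3 -2.3] grip 0.15
shift mm [-248.6   71.1    2.2] turn -0.3342
```

View pics/c2.png

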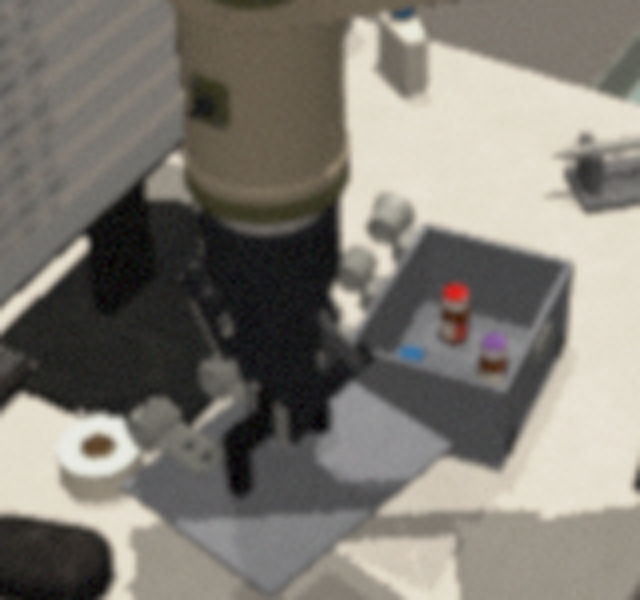

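The lid is lifted and clear of the bench (crop 290,490), and the wrist force is about 2.3 N. Now I'll turn it and carry it over the case.

```bash
python3 -m handwheel '[{"jaw":1,"tx":0,"ty":0,"tz":0,"turn":-0.06},{"jaw":1,"tx":0,"ty":0,"tz":0,"turn":-0.09},{"jaw":1,"tx":0,"ty":0,"tz":0,"turn":-0.09},{"jaw":1,"tx":0,"ty":0,"tz":0,"turn":-0.09},{"jaw":1,"tx":0,"ty":0,"tz":0,"turn":0}]'
python3 go.py .476 .0988 .18 1.688
```

```text
t: 6.0
eef_pos: [0.4579, 0.3555, 0.1779]
eef_rot: [-3.138, 0.002, 1.685]
wrist_force: [-0.5, 0.2, -1.0]
grip_width: 0.152
t 6.0 pos [0.4579 0.3555 0.1779] rot [-3.1384e+00  1.6000e-03  1.6852e+00] F [-0.5  0.2 -1. ] grip 0.152
shift mm [-257.1  -11.4   -1.7] turn -0.0028
```

```bash
python3 -m handwheel '[{"jaw":1,"tx":-15,"ty":-1,"tz":0,"turn":0},{"jaw":1,"tx":-35,"ty":-2,"tz":0,"turn":0},{"jaw":1,"tx":-45,"ty":-2,"tz":0,"turn":0},{"jaw":1,"tx":-45,"ty":-2,"tz":0,"turn":0},{"jaw":1,"tx":-45,"ty":-2,"tz":0,"turn":0},{"jaw":1,"tx":-42,"ty":-2,"tz":0,"turn":0},{"jaw":1,"tx":-25,"ty":0,"tz":0,"turn":0},{"jaw":1,"tx":-5,"ty":0,"tz":0,"turn":0}]'
python3 -m handwheel '[{"jaw":1,"tx":0,"ty":0,"tz":0,"turn":0},{"jaw":1,"tx":0,"ty":0,"tz":0,"turn":0},{"jaw":1,"tx":0,"ty":0,"tz":0,"turn":0}]'
python3 go.py .476 .0988 .18 1.688
python3 snap.py 3 side top; python3 crop.py pics/side3.png 180 130 160 150 4 pics/c3.png;  python3 crop.py pics/top3.png 170 150 130 100 6 pics/c3t.png
```

```text
t: 6.8
eef_pos: [0.4766, 0.0962, 0.1796]
eef_rot: [-3.141, 0.001, 1.678]
wrist_force: [0.0, 0.2, -1.2]
grip_width: 0.151
t: 7.1
eef_pos: [0.4768, 0.1005, 0.1801]
eef_rot: [-3.141, -0.0, 1.685]
wrist_force: [-0.5, -0.4, -1.7]
grip_width: 0.155
t 7.1 pos [0.4768 0.1005 0.1801] rot [-3.1412e+00 -3.0000e-04  1.6846e+00] F [-0.5 -0.4 -1.7] grip 0.155
shift mm [-1.6 -0.9  0.1] turn -0.0034
```

View pics/c3.png

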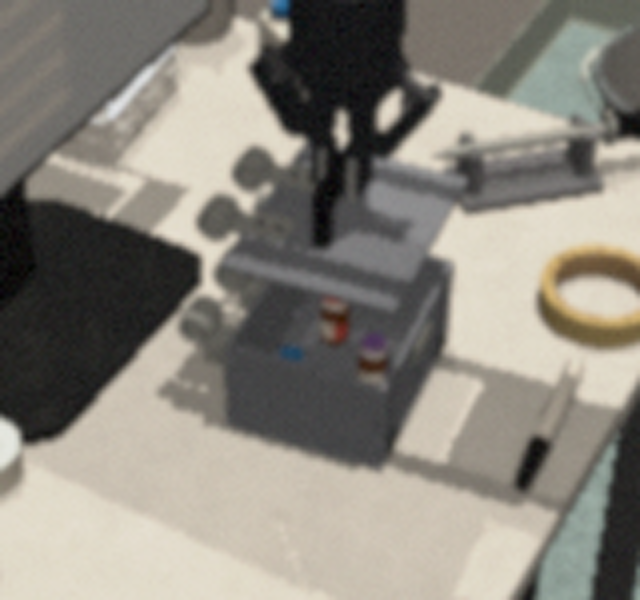

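View pics/c3t.png

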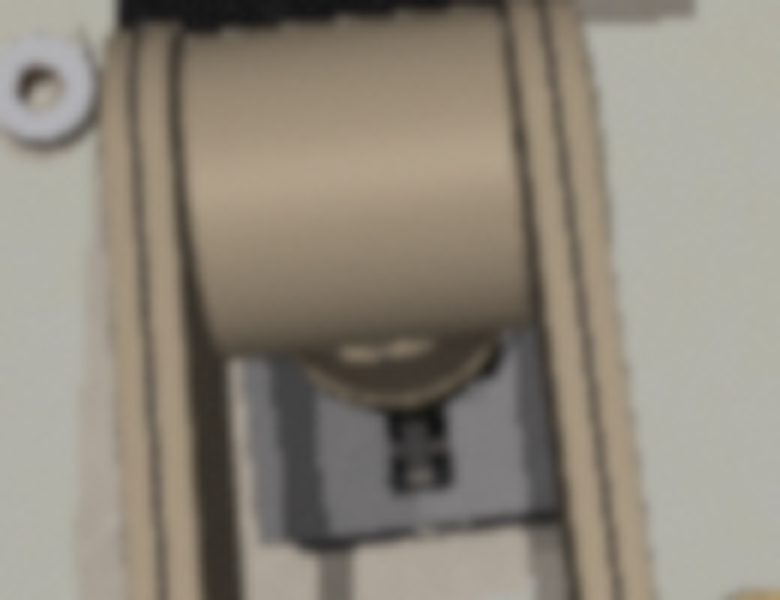

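```bash
cat > lidpred.py <<'E'
from ref import *
def lidpose(e,yaw):
    d=Rz(-1.3538)@(np.array([.453,.3565,.014])-np.array([.4591,.3563,.0405]))
    return np.array(e)+Rz(yaw)@d, yaw-np.pi/2
E
cat > r3.py <<'E'
from lidpred import *
s=cv2.imread("pics/side3.png")[:,:,::-1]
st=ctrl.get_state(); p,y=lidpose(st["eef_pos"],st["eef_rot"][2]); print(p.round(4),round(y,4))
rl=rect(62,77,6)
EL=[("side",[(62,77,6),(-62,77,6),(-62,-77,6)]),("side",[(62,77,0),(-62,77,0),(-62,-77,0)])]
EC=[("side",[(60,75,80),(60,75,0),(-60,75,0),(-60,75,80),(60,75,80)]),("side",[(-60,75,0),(-60,-75,0),(-60,-75,80),(-60,75,80)])]
sc=np.array([.003,.003,.02])
q,f=refine(np.array([p[0],p[1],y]),EL,{"side":s},planar(p[2]),sc); print("lid side",q.round(4),f)
c,f=refine(np.array([.470,.098,.117]),EC,{"side":s},planar(0),sc); print("case side",c.round(4),f)
m=[(MC,Rz(.117),[.470,.098,0],(0,255,0)),(ML,Rz(y),p,(0,255,255))]
overlay(s,"side",m,(180,130,160,150),4,"pics/o5.png")
m=[(MC,Rz(c[2]),[c[0],c[1],0],(0,255,0)),(ML,Rz(q[2]),[q[0],q[1],p[2]],(0,255,255))]
overlay(s,"side",m,(180,130,160,150),4,"pics/o6.png")
E
python3 r3.py
```

```text
[0.471  0.0987 0.1537] 0.1143
lid side [0.4708 0.0994 0.107 ] -13.374474406406886
case side [0.472  0.0953 0.1416] -15.43853022534289
```

View pics/o5.png

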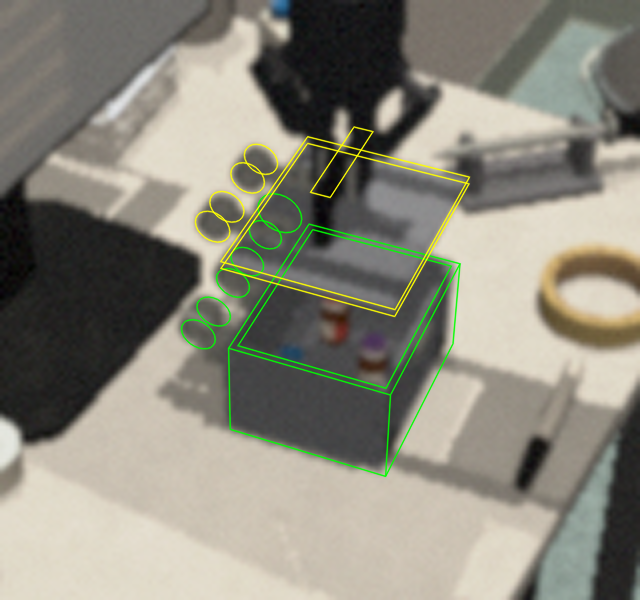

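View pics/o6.png

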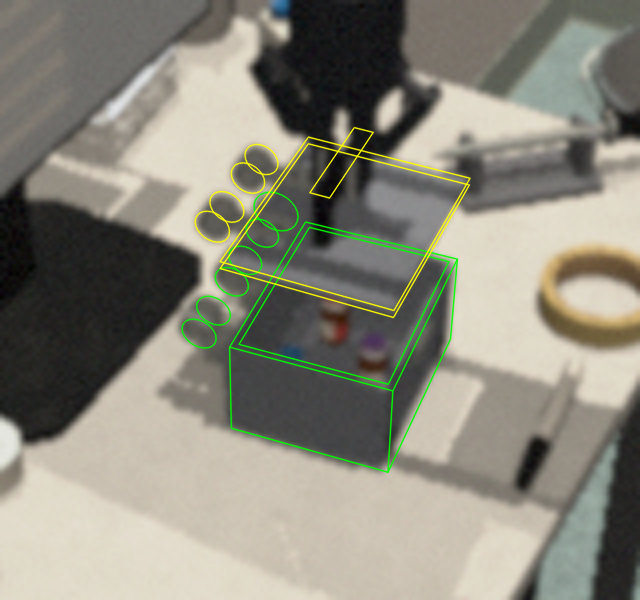

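```bash
python3 -m handwheel '[{"jaw":1,"tx":-1,"ty":-1,"tz":8,"turn":0},{"jaw":1,"tx":0,"ty":0,"tz":14,"turn":0},{"jaw":1,"tx":0,"ty":0,"tz":12,"turn":0},{"jaw":1,"tx":0,"ty":0,"tz":8,"turn":0},{"jaw":1,"tx":0,"ty":0,"tz":0,"turn":0},{"jaw":1,"tx":0,"ty":0,"tz":0,"turn":0},{"jaw":1,"tx":0,"ty":0,"tz":0,"turn":0}]'
python3 snap.py 4 side
cat > r4.py <<'E'
from lidpred import *
s=cv2.imread("pics/side4.png")[:,:,::-1]
st=ctrl.get_state(); p,y=lidpose(st["eef_pos"],st["eef_rot"][2]); print(st["eef_pos"],p.round(4),round(y,4))
m=[(MC,Rz(.117),[.470,.098,0],(0,255,0)),(ML,Rz(y),p,(0,255,255))]
overlay(s,"side",m,(210,130,90,120),5,"pics/o7.png")
overlay(s,"side",[],(210,130,90,120),5,"pics/o7n.png")
E
python3 r4.py
```

```text
t: 7.9
eef_pos: [0.4766, 0.0985, 0.1389]
eef_rot: [3.141, 0.0, 1.684]
wrist_force: [-0.5, -0.4, -2.2]
grip_width: 0.152
[0.47667229 0.09850527 0.13900416] [0.4708 0.0967 0.1125] 0.1129
```

View pics/o7.png

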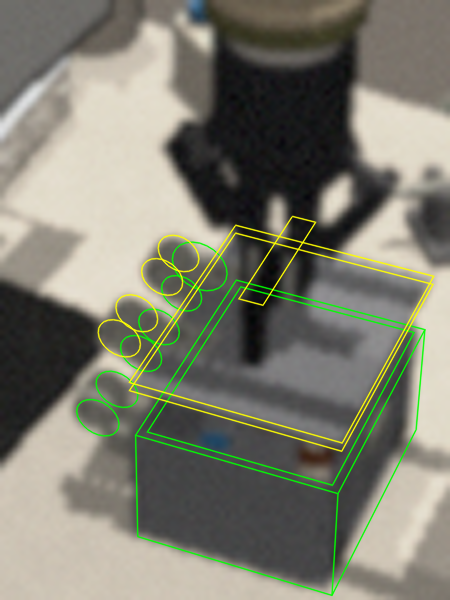

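View pics/o7n.png

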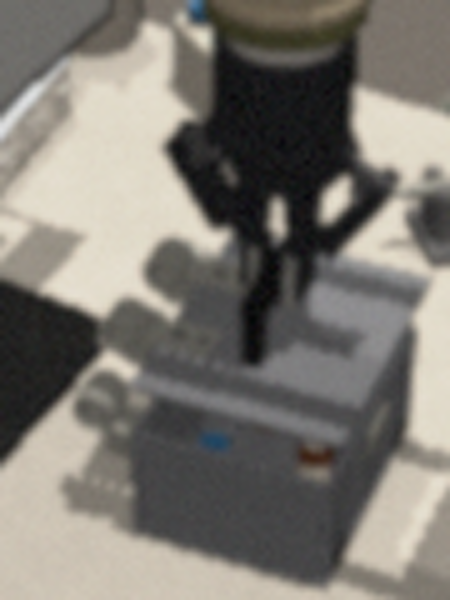

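```bash
cat > r5.py <<'E'
from lidpred import *
s0=cv2.imread("pics/side0.png")[:,:,::-1];t0=cv2.imread("pics/top0.png")[:,:,::-1];s4=cv2.imread("pics/side4.png")[:,:,::-1]
st=ctrl.get_state(); p,y=lidpose(st["eef_pos"],st["eef_rot"][2])
free=lambda q:(Rz(q[2]),np.array([q[0],q[1],q[3]]))
sc=np.array([.003,.003,.02,.003])
rc=rect(60,75,80)
EC=[("side",L) for L in(rc,[(60,75,80),(60,75,0),(-60,75,0),(-60,75,80)],[(-60,75,0),(-60,-75,0)])]
EL=[("side",[(62,77,6),(-62,77,6),(-62,-77,6)]),("side",[(62,77,0),(-62,77,0),(-62,-77,0)])]
EL0=[("side",[(62,77,6),(-62,77,6),(-62,-77,6),(62,-77,6)])]
for dx in(-.002,.002):
  for dy in(-.002,.002):
    c,f=refine(np.array([.470+dx,.098+dy,.117,-.001]),EC,{"side":s0},free,sc); print("case",c.round(4),round(f,2),end=" | ")
    c,f=refine(np.array([.453+dx,.3565+dy,-.215,.014]),EL0,{"side":s0},free,sc); print("lid0",c.round(4),round(f,2),end=" | ")
    c,f=refine(np.array([p[0]+dx,p[1]+dy,y,p[2]]),EL,{"side":s4},free,sc); print("lid4",c.round(4),round(f,2))
print(p)
E
python3 r5.py
```

```text
case [ 0.4711  0.0983  0.1124 -0.0005] -19.41 | lid0 [ 0.4308  0.39   -0.2067  0.0551] -22.52 | lid4 [0.4715 0.0962 0.1151 0.1114] -14.04
case [ 4.709e-01  9.840e-02  1.120e-01 -3.000e-04] -19.41 | lid0 [ 0.4308  0.3904 -0.2059  0.0555] -22.51 | lid4 [0.4703 0.099  0.1152 0.1144] -14.03
case [ 0.4715  0.097   0.1107 -0.0017] -19.42 | lid0 [ 0.4307  0.3902 -0.2086  0.0553] -22.51 | lid4 [0.4709 0.0976 0.1164 0.1128] -14.04
case [0.4704 0.0997 0.1122 0.001 ] -19.4 | lid0 [ 0.4399  0.3872 -0.2171  0.0538] -16.16 | lid4 [0.4704 0.0989 0.116  0.1141] -14.04
[0.47083646 0.09671836 0.11250416]
```

```bash
python3 -m handwheel '[{"jaw":1,"tx":1,"ty":0,"tz":5,"turn":0},{"jaw":1,"tx":0,"ty":0,"tz":6,"turn":0},{"jaw":1,"tx":0,"ty":0,"tz":5,"turn":0},{"jaw":1,"tx":0,"ty":0,"tz":4,"turn":0},{"jaw":1,"tx":0,"ty":0,"tz":3,"turn":0},{"jaw":1,"tx":0,"ty":0,"tz":2,"turn":0},{"jaw":1,"tx":0,"ty":0,"tz":0,"turn":0}]'
python3 -m handwheel '[{"jaw":1,"tx":0,"ty":0,"tz":2,"turn":0},{"jaw":1,"tx":0,"ty":0,"tz":0,"turn":0},{"jaw":1,"tx":0,"ty":0,"tz":0,"turn":0}]'
```

```text
t: 8.65
eef_pos: [0.4758, 0.0994, 0.1129]
eef_rot: [-3.141, 0.0, 1.684]
wrist_force: [-0.1, 0.8, -2.5]
grip_width: 0.15
t: 8.95
eef_pos: [0.4761, 0.0995, 0.1114]
eef_rot: [3.141, -0.0, 1.684]
wrist_force: [0.3, -0.3, -2.5]
grip_width: 0.153
```

```bash
python3 -m handwheel '[{"jaw":1,"tx":0,"ty":0,"tz":2,"turn":0},{"jaw":1,"tx":0,"ty":0,"tz":1,"turn":0},{"jaw":1,"tx":0,"ty":0,"tz":0,"turn":0},{"jaw":1,"tx":0,"ty":0,"tz":0,"turn":0}]'
python3 -m handwheel '[{"jaw":1,"tx":0,"ty":0,"tz":1,"turn":0},{"jaw":1,"tx":0,"ty":0,"tz":0,"turn":0},{"jaw":1,"tx":0,"ty":0,"tz":0,"turn":0}]'
python3 -m handwheel '[{"jaw":1,"tx":0,"ty":0,"tz":1,"turn":0},{"jaw":1,"tx":0,"ty":0,"tz":0,"turn":0},{"jaw":1,"tx":0,"ty":0,"tz":0,"turn":0}]'
```

```text
t: 9.35
eef_pos: [0.4765, 0.0995, 0.1086]
eef_rot: [3.141, -0.0, 1.684]
wrist_force: [1.8, 1.0, 0.2]
grip_width: 0.156
t: 9.65
eef_pos: [0.4768, 0.0996, 0.1079]
eef_rot: [3.14, -0.0, 1.684]
wrist_force: [3.0, 0.8, 4.7]
grip_width: 0.147
t: 9.95
eef_pos: [0.4772, 0.0996, 0.1073]
eef_rot: [3.139, 0.0, 1.684]
wrist_force: [3.8, 1.9, 5.7]
grip_width: 0.152
```

```bash
python3 -m handwheel '[{"jaw":1,"tx":0,"ty":1.5,"tz":0,"turn":0},{"jaw":1,"tx":0,"ty":0,"tz":0.5,"turn":0},{"jaw":1,"tx":0,"ty":0,"tz":0,"turn":0},{"jaw":1,"tx":0,"ty":0,"tz":0,"turn":0}]'
python3 snap.py 5 side top
cat > r6.py <<'E'
from lidpred import *
s=cv2.imread("pics/side5.png")[:,:,::-1]
m=[(MC,Rz(.115),[.4705,.098,0],(0,255,0)),(ML,Rz(.115),[.4705,.098,.08],(0,255,255))]
overlay(s,"side",m,(210,150,90,100),6,"pics/o8.png")
overlay(s,"side",[],(210,150,90,100),6,"pics/o8n.png")
E
python3 r6.py
```

```text
t: 10.35
eef_pos: [0.4778, 0.0996, 0.1066]
eef_rot: [3.141, 0.0, 1.684]
wrist_force: [-0.5, -0.0, 10.5]
grip_width: 0.15
```

View pics/o8.png

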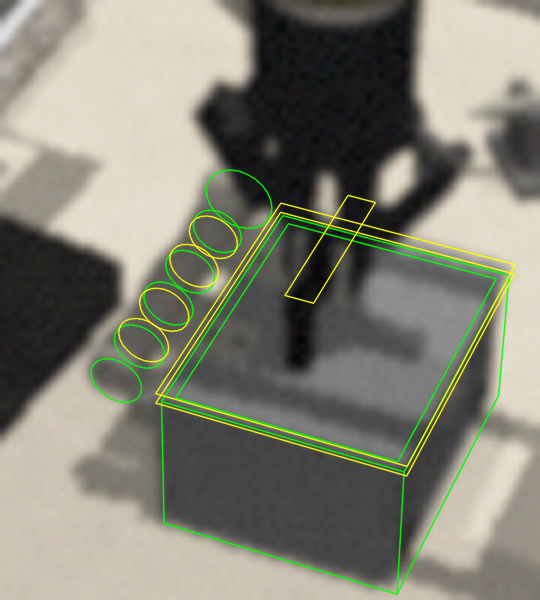

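View pics/o8n.png

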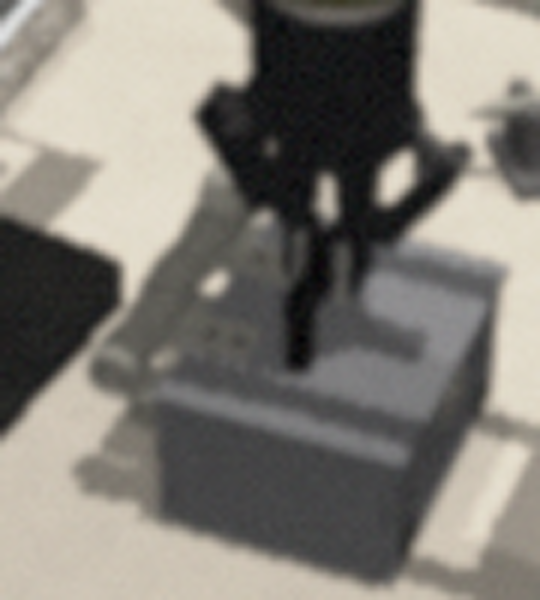

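The lid sits on the rim and all five knuckles form one line (crop 110,370 to 225,190). The lateral force has gone and Fz is 10.5 N. I'll release and back off upward.

```bash
python3 -m handwheel '[{"jaw":0.6,"tx":0,"ty":0,"tz":0,"turn":0},{"jaw":0.3,"tx":0,"ty":0,"tz":0,"turn":0},{"jaw":0,"tx":0,"ty":0,"tz":0,"turn":0},{"jaw":0,"tx":0,"ty":0,"tz":0,"turn":0},{"jaw":0,"tx":0,"ty":0,"tz":0,"turn":0},{"jaw":0,"tx":0,"ty":0,"tz":0,"turn":0}]'
python3 -m handwheel '[{"jaw":0,"tx":0,"ty":0,"tz":-10,"turn":0},{"jaw":0,"tx":0,"ty":0,"tz":-20,"turn":0},{"jaw":0,"tx":0,"ty":0,"tz":-25,"turn":0},{"jaw":0,"tx":0,"ty":0,"tz":-25,"turn":0},{"jaw":0,"tx":0,"ty":0,"tz":-20,"turn":0},{"jaw":0,"tx":0,"ty":0,"tz":0,"turn":0}]'
python3 -c "
import numpy as np
t=-.765;o=np.array([.4015,-.237]);print(o+.028*np.array([np.sin(t),-np.cos(t)]))"
python3 go.py .382 -.257 .12 .806
```

```text
t: 11.05
eef_pos: [0.4774, 0.0996, 0.1056]
eef_rot: [-3.141, -0.0, 1.684]
wrist_force: [-0.2, 0.1, 0.2]
grip_width: 0.995
t: 11.65
eef_pos: [0.4797, 0.0999, 0.2102]
eef_rot: [3.135, 0.0, 1.684]
wrist_force: [0.5, -0.5, -0.0]
grip_width: 1.001
[ 0.38210896 -0.25719871]
t 11.65 pos [0.4797 0.0999 0.2102] rot [3.1348e+00 1.0000e-04 1.6838e+00] F [ 0.5 -0.5 -0. ] grip 1.001
shift mm [-343.6 -137.9   89.3] turn 0.8778
```

```bash
python3 -m handwheel '[{"jaw":0,"tx":-43,"ty":-17,"tz":0,"turn":0},{"jaw":0,"tx":-43,"ty":-17,"tz":0,"turn":0},{"jaw":0,"tx":-43,"ty":-17,"tz":0,"turn":0},{"jaw":0,"tx":-43,"ty":-17,"tz":0,"turn":0},{"jaw":0,"tx":-43,"ty":-17,"tz":0,"turn":0},{"jaw":0,"tx":-43,"ty":-17,"tz":0,"turn":0},{"jaw":0,"tx":-43,"ty":-17,"tz":0,"turn":0},{"jaw":0,"tx":-43,"ty":-17,"tz":0,"turn":0}]'
python3 -m handwheel '[{"jaw":0,"tx":0,"ty":0,"tz":0,"turn":0.11},{"jaw":0,"tx":0,"ty":0,"tz":0,"turn":0.11},{"jaw":0,"tx":0,"ty":0,"tz":0,"turn":0.11},{"jaw":0,"tx":0,"ty":0,"tz":0,"turn":0.11},{"jaw":0,"tx":0,"ty":0,"tz":0,"turn":0.11},{"jaw":0,"tx":0,"ty":0,"tz":0,"turn":0.11},{"jaw":0,"tx":0,"ty":0,"tz":0,"turn":0.11},{"jaw":0,"tx":0,"ty":0,"tz":0,"turn":0.11}]'
python3 -m handwheel '[{"jaw":0,"tx":0,"ty":0,"tz":0,"turn":0},{"jaw":0,"tx":0,"ty":0,"tz":0,"turn":0}]'
python3 go.py .382 -.257 .12 .806
python3 snap.py 6 side top; python3 crop.py pics/side6.png 260 110 130 100 6 pics/c6.png;  python3 crop.py pics/top6.png 290 180 100 90 6 pics/c6t.png;  python3 crop.py pics/top6.png 190 160 100 90 6 pics/c6c.png; python3 crop.py pics/side6.png 210 150 90 100 6 pics/c6d.png
```

```text
t: 12.45
eef_pos: [0.3801, -0.259, 0.2053]
eef_rot: [-3.142, -0.0, 1.684]
wrist_force: [1.6, -1.0, -0.3]
grip_width: 1.004
t: 13.25
eef_pos: [0.3808, -0.2572, 0.205]
eef_rot: [-3.14, 0.0, 0.799]
wrist_force: [0.9, -0.7, 0.8]
grip_width: 0.999
t: 13.45
eef_pos: [0.381, -0.2573, 0.2053]
eef_rot: [-3.141, 0.0, 0.807]
wrist_force: [-0.0, -0.1, -1.1]
grip_width: 0.999
t 13.45 pos [ 0.381  -0.2573  0.2053] rot [-3.1409  0.      0.807 ] F [-0.  -0.1 -1.1] grip 0.999
shift mm [ 0.9  0.6 85.3] turn 0.001
```

View pics/c6.png

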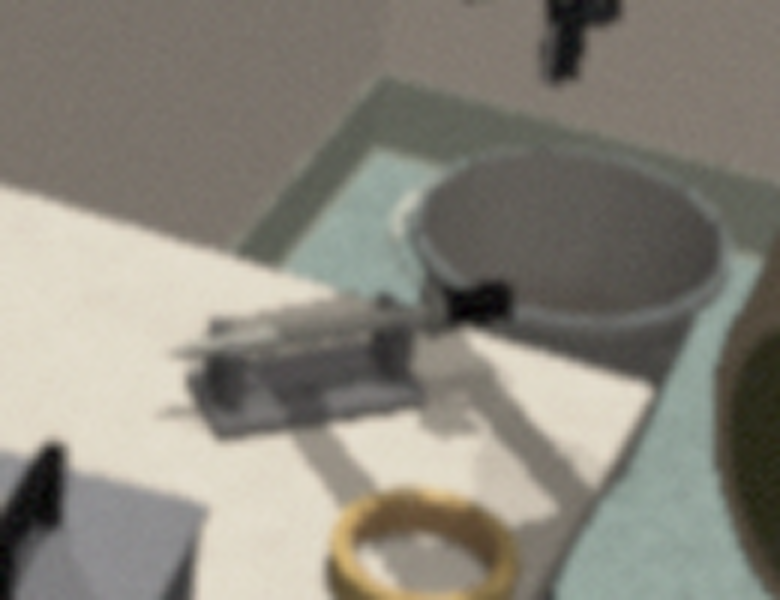

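View pics/c6t.png

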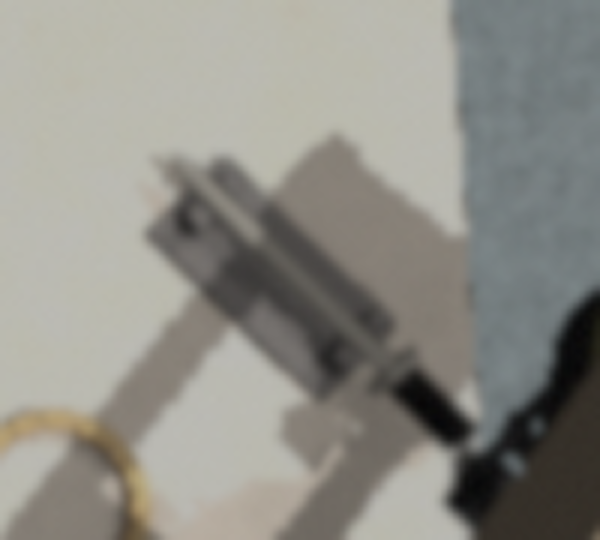

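View pics/c6c.png

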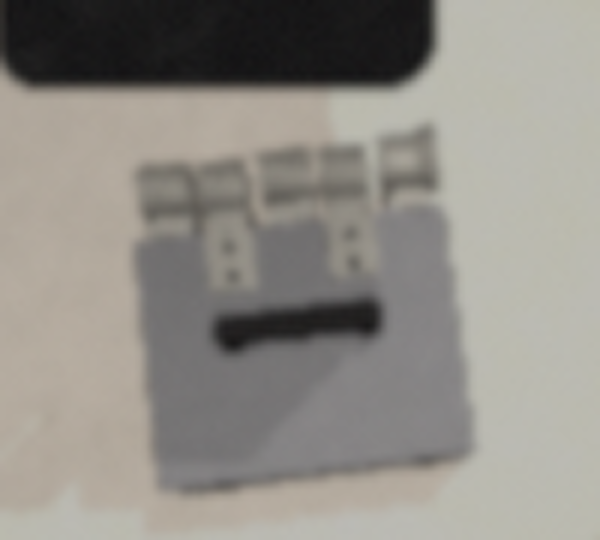

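View pics/c6d.png

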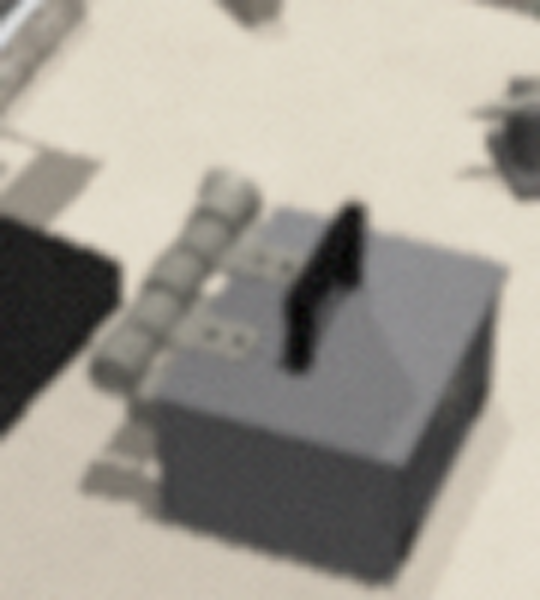

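The lid is flush and its knuckles sit between the case's (top crop 140-440, 130-220). The pin is undisturbed on its rest. I'll go down to its handle.

```bash
python3 -m handwheel '[{"jaw":0,"tx":1,"ty":0,"tz":20,"turn":0},{"jaw":0,"tx":0,"ty":0,"tz":35,"turn":0},{"jaw":0,"tx":0,"ty":0,"tz":40,"turn":0},{"jaw":0,"tx":0,"ty":0,"tz":35,"turn":0},{"jaw":0,"tx":0,"ty":0,"tz":25,"turn":0},{"jaw":0,"tx":0,"ty":0,"tz":15,"turn":0},{"jaw":0,"tx":0,"ty":0,"tz":7,"turn":0},{"jaw":0,"tx":0,"ty":0,"tz":0,"turn":0}]'
python3 go.py .382 -.257 .0255 .806
cat > r7.py <<'E'
from lidpred import *
t=cv2.imread("pics/top6.png")[:,:,::-1];s=cv2.imread("pics/side6.png")[:,:,::-1]
rl=rect(62,77,6); EL=[("top",rl),("side",rl),("side",[(62,77,0),(-62,77,0)])]
EK=[("top",[(84+13,y,3),(84-13,y,3)]) for y in(-47,-13,13,47,73)]
sc=np.array([.003,.003,.02])
for ims in({"top":t,"side":s},{"top":t},{"side":s}):
    c,f=refine(np.array([.471,.098,.115]),EL,ims,planar(.08),sc); print(list(ims),c.round(4),round(f,2))
E
python3 r7.py
```

```text
t: 14.35
eef_pos: [0.3813, -0.2563, 0.028]
eef_rot: [-3.14, 0.0, 0.805]
wrist_force: [-0.2, 0.2, 0.4]
grip_width: 1.0
t 14.35 pos [ 0.3813 -0.2563  0.028 ] rot [-3.1397e+00  1.0000e-04  8.0480e-01] F [-0.2  0.2  0.4] grip 1.0
shift mm [-0.   1.   2.5] turn -0.0012
['top', 'side'] [0.47   0.0989 0.1043] -14.23
['top'] [0.4695 0.0993 0.1144] -13.36
['side'] [0.4701 0.0974 0.0911] -15.29
```

```bash
python3 -m handwheel '[{"jaw":0,"tx":0,"ty":1,"tz":2.5,"turn":0},{"jaw":0.5,"tx":0,"ty":0,"tz":0,"turn":0},{"jaw":1,"tx":0,"ty":0,"tz":0,"turn":0},{"jaw":1,"tx":0,"ty":0,"tz":0,"turn":0},{"jaw":1,"tx":0,"ty":0,"tz":0,"turn":0},{"jaw":1,"tx":0,"ty":0,"tz":0,"turn":0},{"jaw":1,"tx":0,"ty":0,"tz":0,"turn":0},{"jaw":1,"tx":0,"ty":0,"tz":0,"turn":0}]'
python3 go.py .382 -.257 .0255 .806; python3 snap.py 7 side top; python3 crop.py pics/side7.png 260 110 130 100 6 pics/c7.png;python3 crop.py pics/top7.png 290 180 100 90 6 pics/c7t.png
```

```text
t: 15.15
eef_pos: [0.3833, -0.2581, 0.0268]
eef_rot: [3.14, -0.0, 0.803]
wrist_force: [3.9, -4.2, -0.3]
grip_width: 0.181
t 15.15 pos [ 0.3833 -0.2581  0.0268] rot [ 3.1397e+00 -2.0000e-04  8.0330e-01] F [ 3.9 -4.2 -0.3] grip 0.181
shift mm [-0.1 -1.7  1.3] turn -0.0027
```

View pics/c7.png

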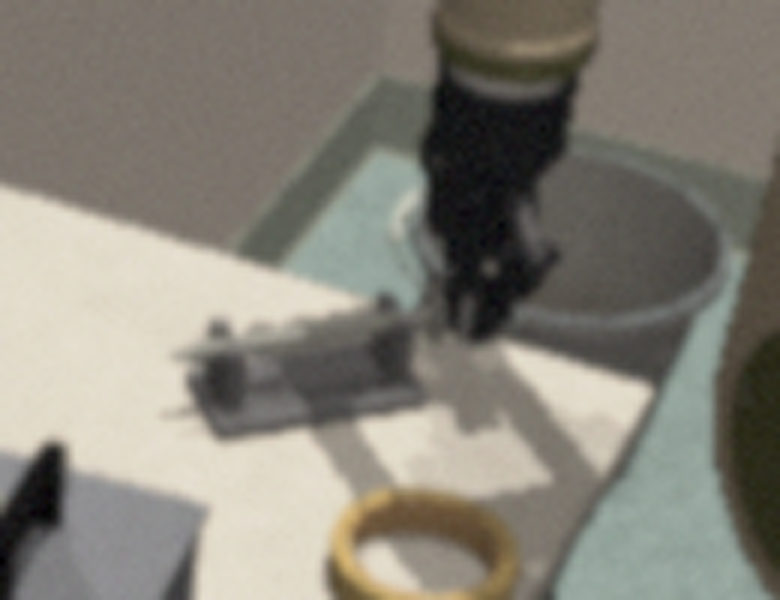

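View pics/c7t.png

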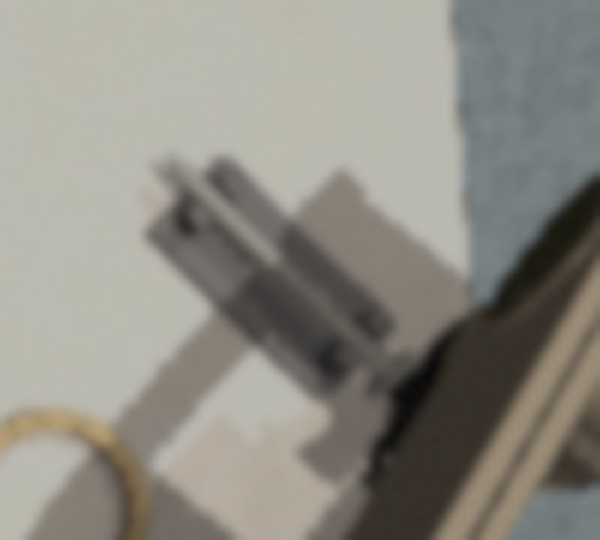

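```bash
python3 -m handwheel '[{"jaw":1,"tx":0,"ty":-1.5,"tz":0,"turn":0},{"jaw":1,"tx":0,"ty":0,"tz":-5,"turn":0},{"jaw":1,"tx":0,"ty":0,"tz":-15,"turn":0},{"jaw":1,"tx":0,"ty":0,"tz":-25,"turn":0},{"jaw":1,"tx":0,"ty":0,"tz":-30,"turn":0},{"jaw":1,"tx":0,"ty":0,"tz":-30,"turn":0},{"jaw":1,"tx":0,"ty":0,"tz":-15,"turn":0},{"jaw":1,"tx":0,"ty":0,"tz":0,"turn":0}]'
python3 go.py .382 -.257 .0255 1.684; python3 snap.py 8 side top; python3 crop.py pics/side8.png 260 90 130 100 6 pics/c8.png
python3 - <<'E'
from h import *
# bottle: from top pixel ~ (345,147) at z=.07
for n,uv,z in(("top",(345,146),.06),("side",(251,141),.05),("side",(251,152),.0)):
    c=C[n];d=c["cam_to_world"][:3,:3]@np.linalg.inv(c["mtx"])@[*uv,1];o=c["cam_to_world"][:3,3];print(n,(o+d*(z-o[2])/d[2]).round(3))
E
```

```text
t: 16.05
eef_pos: [0.3822, -0.2571, 0.1484]
eef_rot: [3.139, -0.0, 0.804]
wrist_force: [0.7, 0.1, -1.6]
grip_width: 0.175
t 16.05 pos [ 0.3822 -0.2571  0.1484] rot [ 3.1387 -0.      0.8043] F [ 0.7  0.1 -1.6] grip 0.175
shift mm [-1.000e-01 -6.000e-01  1.229e+02] turn -0.8797
top [ 0.696 -0.226  0.06 ]
side [ 0.695 -0.214  0.05 ]
side [ 0.696 -0.218  0.   ]
```

View pics/c8.png

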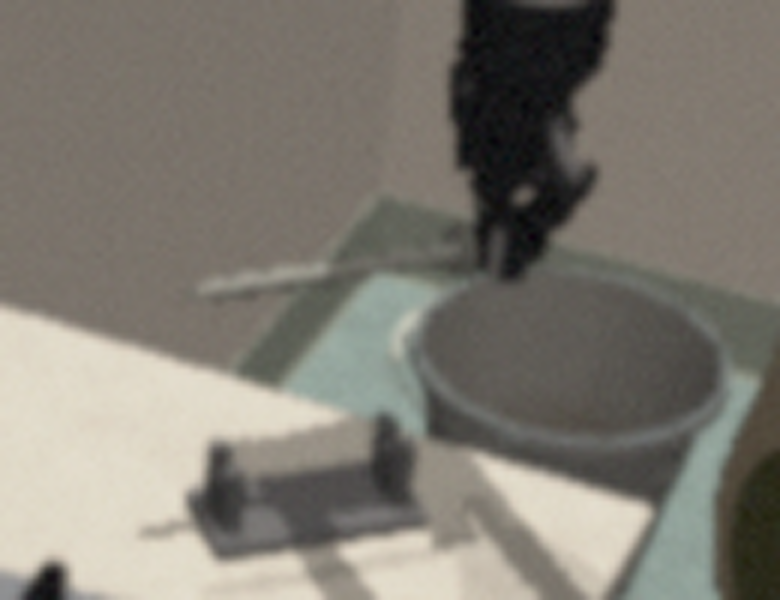

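The pin is off the rest (shaft from 200,292 to 465,250 in the crop) and level by eye. Now I'll turn it parallel to the hinge.

```bash
python3 -m handwheel '[{"jaw":1,"tx":0,"ty":0,"tz":-3,"turn":-0.06},{"jaw":1,"tx":0,"ty":0,"tz":-3,"turn":-0.12},{"jaw":1,"tx":0,"ty":0,"tz":-3,"turn":-0.12},{"jaw":1,"tx":0,"ty":0,"tz":-3,"turn":-0.12},{"jaw":1,"tx":0,"ty":0,"tz":0,"turn":-0.12},{"jaw":1,"tx":0,"ty":0,"tz":0,"turn":-0.12},{"jaw":1,"tx":0,"ty":0,"tz":0,"turn":-0.12},{"jaw":1,"tx":0,"ty":0,"tz":0,"turn":-0.1}]'
python3 - <<'E'
from h import *
for y in(-.075,-.247):
    print(np.array([.470,.0985,0])+Rz(.113)@[.084,y,.083], np.array([.470,.0985,0])+Rz(.113)@[.084,y-.028,.083])
E
python3 go.py .5841 -.1652 .16 1.684
```

```text
t: 16.95
eef_pos: [0.3802, -0.2554, 0.1558]
eef_rot: [-3.139, -0.003, 1.689]
wrist_force: [-0.1, 1.1, -0.3]
grip_width: 0.179
[0.56192125 0.03345014 0.083     ] [0.56507852 0.00562872 0.083     ]
[ 0.58131591 -0.13745289  0.083     ] [ 0.58447318 -0.16527432  0.083     ]
t 16.95 pos [ 0.3802 -0.2554  0.1558] rot [-3.1386e+00 -3.1000e-03  1.6888e+00] F [-0.1  1.1 -0.3] grip 0.179
shift mm [ 65.6 213.   -4.6] turn 0.0048
```

```bash
python3 -m handwheel '[{"jaw":1,"tx":6,"ty":15,"tz":0,"turn":0},{"jaw":1,"tx":10,"ty":33,"tz":0,"turn":0},{"jaw":1,"tx":11,"ty":35,"tz":0,"turn":0},{"jaw":1,"tx":11,"ty":35,"tz":0,"turn":0},{"jaw":1,"tx":11,"ty":35,"tz":0,"turn":0},{"jaw":1,"tx":9,"ty":35,"tz":0,"turn":0},{"jaw":1,"tx":6,"ty":20,"tz":0,"turn":0},{"jaw":1,"tx":2,"ty":5,"tz":0,"turn":0}]'
python3 -m handwheel '[{"jaw":1,"tx":0,"ty":0,"tz":0,"turn":0},{"jaw":1,"tx":0,"ty":0,"tz":20,"turn":0},{"jaw":1,"tx":0,"ty":0,"tz":25,"turn":0},{"jaw":1,"tx":0,"ty":0,"tz":25,"turn":0},{"jaw":1,"tx":0,"ty":0,"tz":15,"turn":0},{"jaw":1,"tx":0,"ty":0,"tz":8,"turn":0},{"jaw":1,"tx":0,"ty":0,"tz":0,"turn":0},{"jaw":1,"tx":0,"ty":0,"tz":0,"turn":0}]'
python3 go.py .5845 -.1653 .0658 1.684
python3 snap.py 9 side top; python3 crop.py pics/side9.png 210 110 130 100 6 pics/c9.png;python3 crop.py pics/top9.png 200 130 130 100 6 pics/c9t.png
```

```text
t: 17.75
eef_pos: [0.5859, -0.1651, 0.1553]
eef_rot: [-3.138, -0.002, 1.686]
wrist_force: [-0.7, 0.5, -0.9]
grip_width: 0.179
t: 18.55
eef_pos: [0.5861, -0.1673, 0.0663]
eef_rot: [3.141, 0.001, 1.684]
wrist_force: [0.9, -0.2, -0.2]
grip_width: 0.179
t 18.55 pos [ 0.5861 -0.1673  0.0663] rot [3.1405e+00 6.0000e-04 1.6835e+00] F [ 0.9 -0.2 -0.2] grip 0.179
shift mm [ 2.1 -1.4  0.5] turn -0.0005
```

View pics/c9.png

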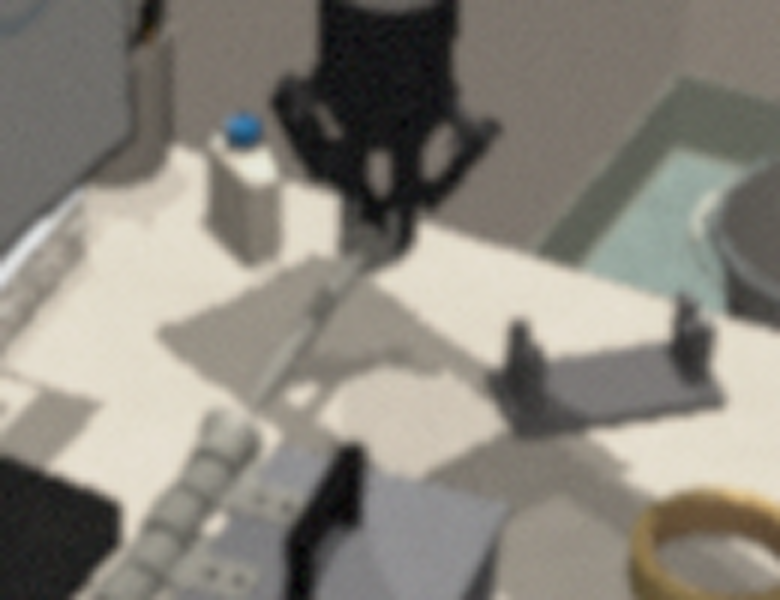

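View pics/c9t.png

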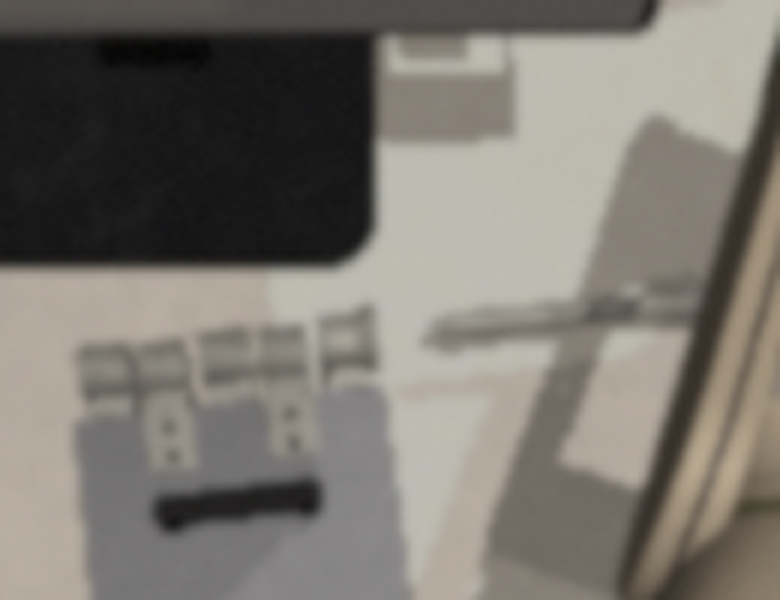

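```bash
cat > pp.py <<'E'
from ref import *
import sys
k=sys.argv[1]; bt=tuple(map(int,sys.argv[2].split(",")));bs=tuple(map(int,sys.argv[3].split(",")))
st=ctrl.get_state();e=st["eef_pos"];yw=st["eef_rot"][2]
d=Rz(-.8043)@(np.array([.4015,-.237,.044])-np.array([.3822,-.2571,.0268])); d[1]*=0 
y=yw-np.pi/2; p=e+Rz(yw)@d; print("pred",p.round(4),round(y,4),"d",d.round(4))
t=cv2.imread(f"pics/top{k}.png")[:,:,::-1];s=cv2.imread(f"pics/side{k}.png")[:,:,::-1]
c=[.470,.0985,.113]
m=[(MC,Rz(c[2]),[c[0],c[1],0],(0,255,0)),(ML,Rz(c[2]),[c[0],c[1],.08],(0,255,255)),(MP,Rz(y),p,(255,0,255))]
overlay(t,"top",m,bt,7,f"pics/ot{k}.png"); overlay(s,"side",m,bs,7,f"pics/os{k}.png")
E
sed -i 's/-\[x,y\]+.5)\*f/-[x,y]+.5)*f/' ov.py
python3 pp.py 9 205,160,110,60 215,140,80,75
```

```text
pred [ 0.5836 -0.1396  0.0842] 0.1129 d [0.0279 0.     0.0172]
```

View pics/ot9.png

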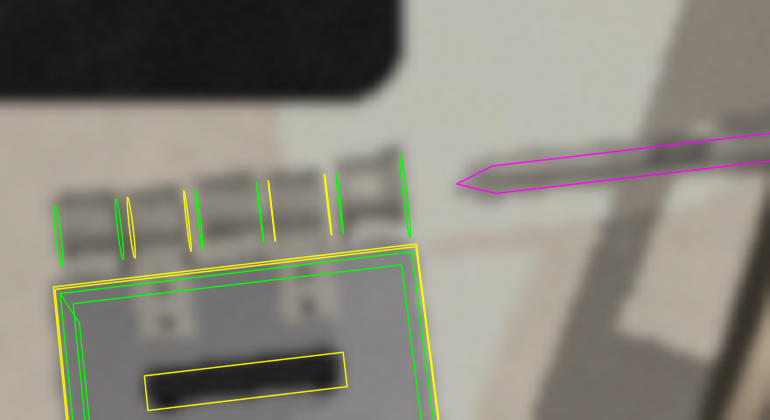

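View pics/os9.png

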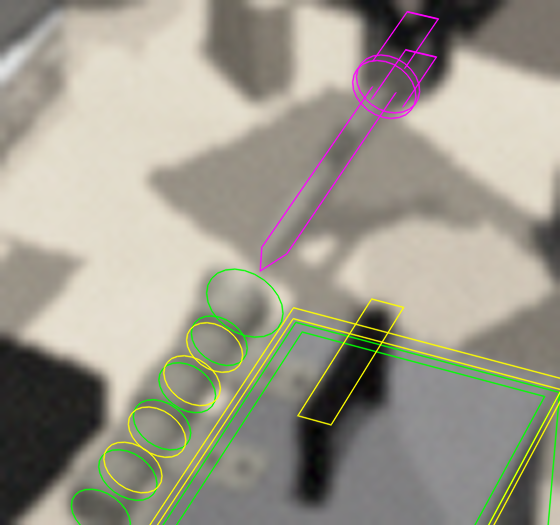

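```bash
python3 -m handwheel '[{"jaw":1,"tx":3,"ty":-1.5,"tz":0.7,"turn":0},{"jaw":1,"tx":6,"ty":0,"tz":0,"turn":0},{"jaw":1,"tx":6,"ty":0,"tz":0,"turn":0},{"jaw":1,"tx":4,"ty":0,"tz":0,"turn":0},{"jaw":1,"tx":0,"ty":0,"tz":0,"turn":0},{"jaw":1,"tx":0,"ty":0,"tz":0,"turn":0}]'
python3 snap.py 10 side top; python3 pp.py 10 205,160,110,60 215,140,80,75
python3 crop.py pics/side10.png 215 140 80 75 7 pics/c10.png;python3 crop.py pics/top10.png 205 160 110 60 7 pics/c10t.png
```

```text
t: 19.25
eef_pos: [0.5821, -0.1479, 0.0646]
eef_rot: [3.142, 0.0, 1.684]
wrist_force: [0.6, -0.8, -1.0]
grip_width: 0.173
pred [ 0.5789 -0.1205  0.0818] 0.1131 d [0.0279 0.     0.0172]
```

View pics/c10t.png

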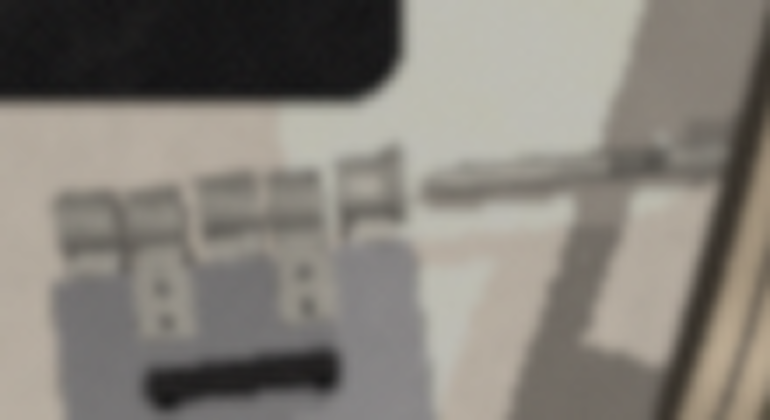

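View pics/c10.png

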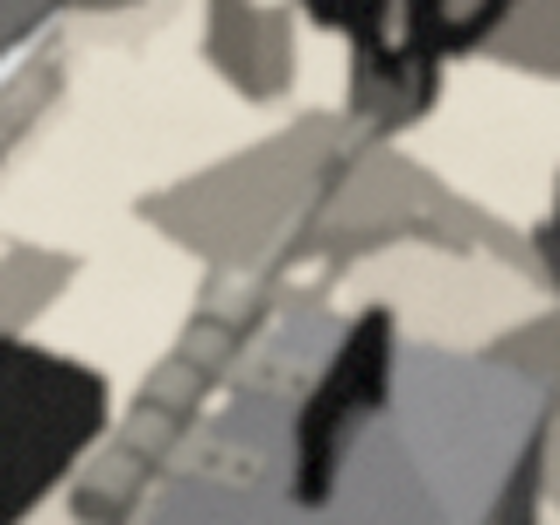

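View pics/os10.png

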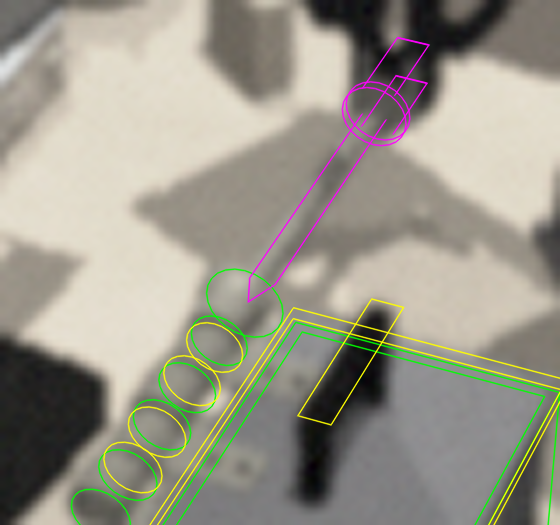

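```bash
cat > prof.py <<'E'
from ref import *
import sys
k,cam=sys.argv[1:3]; im=cv2.imread(f"pics/{cam}{k}.png"); g=cv2.cvtColor(im,cv2.COLOR_BGR2GRAY).astype(np.float32)
c=[.470,.0985,.113]
off=np.arange(-24,25,2)
print("off",*["%4d"%o for o in off])
for y in [float(a) for a in sys.argv[3:]]:
    ax=np.array([84,y,83])/1000.; R=Rz(c[2]); b=np.array([c[0],c[1],0])
    # lateral direction perpendicular to axis and to viewing ray
    P=b+R@ax; v=P-C[cam]["cam_to_world"][:3,3]; a=R@[0,1,0]; l=np.cross(a,v); l/=np.linalg.norm(l); l*=np.sign(l[0])
    r=[]
    for o in off:
        q=np.array([proj(cam,P+l*o/1000+a*d/1000)[0] for d in(-4,-2,0,2,4)],np.float32)
        r.append(cv2.remap(g,q[:,:1].copy(),q[:,1:].copy(),1).mean())
    print("%4d"%y,*["%4d"%v for v in r])
E
python3 prof.py 10 top -190 -160 -140 -120 -105 -95 -74 -60 -30 0 30 60; python3 prof.py 10 side -190 -160 -140 -120 -105 -95 -74 -60 -30 0 30 60
```

```text
off  -24  -22  -20  -18  -16  -14  -12  -10   -8   -6   -4   -2    0    2    4    6    8   10   12   14   16   18   20   22   24
-190  170  170  171  173  173  169  161  146  132  119  111  110  112  116  118  121  127  132  135  134  133  132  132  132  132
-160  119  123  127  129  130  130  130  128  125  119  112  110  114  120  123  125  131  142  155  163  168  170  174  177  180
-140  156  163  171  178  181  180  175  164  148  131  120  119  124  133  139  145  153  166  177  184  186  187  187  187  187
-120  174  177  181  184  185  184  179  169  152  137  125  122  129  139  147  153  157  169  178  184  186  187  187  187  187
-105  174  176  179  183  184  183  177  164  148  132  122  117  125  135  144  147  152  160  173  181  186  187  187  187  186
 -95  174  176  180  183  185  184  178  168  151  135  123  117  122  132  144  152  160  169  178  184  186  186  187  187  187
 -74  144  148  156  165  170  169  158  147  138  134  134  136  140  145  148  150  151  150  148  145  142  147  155  167  177
 -60  131  131  135  141  151  155  152  139  124  111  113  
[... 1577 characters left out ...]
  170  172  171  166  157  151  152  168  188  204
 -60  148  148  152  157  160  156  142  123  105  103  109  119  126  131  136  139  141  145  148  153  163  179  198  212  218
 -30  124  127  129  132  139  145  143  133  122  117  116  119  124  129  133  134  135  137  147  168  194  212  219  221  221
   0  133  133  135  139  144  147  138  124  110  104  107  115  121  126  129  130  133  134  137  145  167  193  210  218  219
  30  125  125  130  135  138  138  134  127  120  116  117  122  125  128  132  137  140  141  147  158  160  139  104   70   49
  60  118  122  127  135  143  146  139  122  107  102  107  115  121  126  129  132  135  136  137  142  150  146  121   81   47
```

```bash
python3 -m handwheel '[{"jaw":1,"tx":0,"ty":2.5,"tz":-2,"turn":0},{"jaw":1,"tx":4,"ty":0,"tz":0,"turn":0},{"jaw":1,"tx":4,"ty":0,"tz":0,"turn":0},{"jaw":1,"tx":0,"ty":0,"tz":0,"turn":0},{"jaw":1,"tx":0,"ty":0,"tz":0,"turn":0}]'
python3 snap.py 11 side top; python3 prof.py 11 top -190 -160 -140 -120 -105 -95 -85; python3 prof.py 11 side -190 -160 -140 -120 -105 -95 -85
python3 crop.py pics/side11.png 215 140 80 75 7 pics/c11.png;python3 crop.py pics/top11.png 205 160 110 60 7 pics/c11t.png
```

```text
t: 19.85
eef_pos: [0.5836, -0.1397, 0.0665]
eef_rot: [-3.141, -0.0, 1.684]
wrist_force: [-0.2, -1.2, -0.6]
grip_width: 0.175
off  -24  -22  -20  -18  -16  -14  -12  -10   -8   -6   -4   -2    0    2    4    6    8   10   12   14   16   18   20   22   24
-190  144  150  155  158  161  163  163  157  145  131  119  114  113  119  125  127  123  119  117  118  121  124  128  130  131
-160  145  146  147  148  145  142  139  136  133  129  121  113  102  100  101  106  109  112  118  125  132  137  140  142  145
-140  120  125  134  143  153  159  163  163  156  145  132  121  115  118  125  132  135  144  156  171  180  185  186  187  187
-120  173  175  178  182  185  185  183  178  165  150  136  127  123  125  135  143  149  155  165  176  183  186  187  187  187
-105  174  176  179  183  185  186  184  177  167  151  136  124  118  123  133  144  149  153  162  172  181  185  187  187  187
 -95  174  176  179  182  185  186  185  182  174  160  143  129  123  122  133  143  151  156  165  176  183  186  187  187  187
 -85  174  176  180  184  186  186  186  184  178  168  152  137  
[... 402 characters left out ...]
  131  133  135  140  144  145  145  144  144  146
-140  122  122  123  126  127  129  133  136  137  135  130  125  125  132  142  147  148  143  142  141  142  143  142  143  144
-120  143  141  148  156  159  152  139  129  124  120  116  116  123  136  149  156  156  150  147  146  146  145  145  145  145
-105  159  152  158  174  194  204  199  180  158  142  132  125  126  135  148  155  154  149  146  144  144  145  145  145  144
 -95  146  145  151  161  169  173  169  161  152  144  139  135  137  146  157  164  165  160  155  151  147  147  146  146  145
 -85  142  141  141  143  142  139  134  131  129  129  134  141  150  162  175  183  185  181  172  164  155  149  145  143  144
```

View pics/c11t.png

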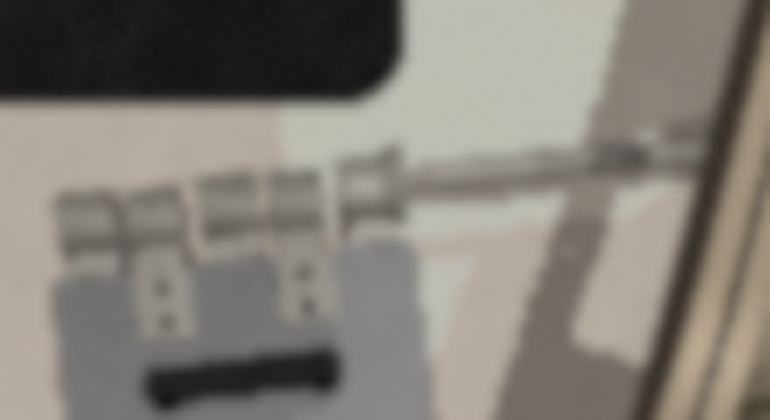

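View pics/c11.png

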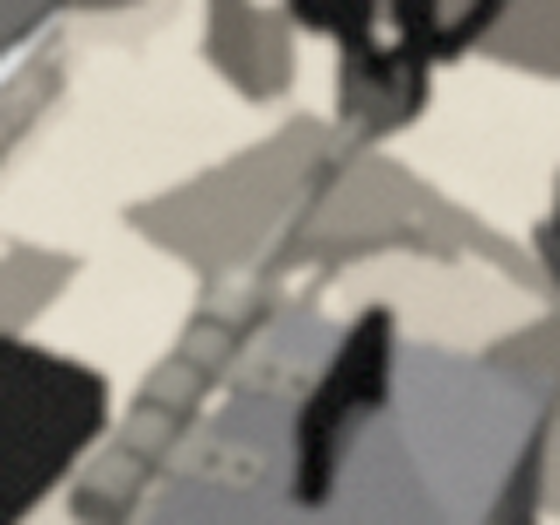

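The pin tip is at the flared mouth and on the hinge line in both views (top crop 405,183; side crop 245,285). I'll start the insertion in small steps and watch the force.

```bash
python3 -m handwheel '[{"jaw":1,"tx":3,"ty":0,"tz":0,"turn":0},{"jaw":1,"tx":3,"ty":0,"tz":0,"turn":0},{"jaw":1,"tx":3,"ty":0,"tz":0,"turn":0},{"jaw":1,"tx":0,"ty":0,"tz":0,"turn":0},{"jaw":1,"tx":0,"ty":0,"tz":0,"turn":0}]'
python3 -m handwheel '[{"jaw":1,"tx":3,"ty":0,"tz":0,"turn":0},{"jaw":1,"tx":3,"ty":0,"tz":0,"turn":0},{"jaw":1,"tx":3,"ty":0,"tz":0,"turn":0},{"jaw":1,"tx":0,"ty":0,"tz":0,"turn":0},{"jaw":1,"tx":0,"ty":0,"tz":0,"turn":0}]'
```

```text
t: 20.45
eef_pos: [0.5826, -0.1308, 0.0666]
eef_rot: [3.142, 0.0, 1.684]
wrist_force: [-0.4, 0.4, -0.1]
grip_width: 0.178
t: 20.95
eef_pos: [0.5816, -0.1219, 0.0666]
eef_rot: [3.142, 0.0, 1.684]
wrist_force: [0.7, -0.0, -0.5]
grip_width: 0.176
```

```bash
python3 -m handwheel '[{"jaw":1,"tx":3,"ty":0,"tz":0,"turn":0},{"jaw":1,"tx":3,"ty":0,"tz":0,"turn":0},{"jaw":1,"tx":3,"ty":0,"tz":0,"turn":0},{"jaw":1,"tx":3,"ty":0,"tz":0,"turn":0},{"jaw":1,"tx":0,"ty":0,"tz":0,"turn":0},{"jaw":1,"tx":0,"ty":0,"tz":0,"turn":0}]'
python3 -m handwheel '[{"jaw":1,"tx":3,"ty":0,"tz":0,"turn":0},{"jaw":1,"tx":3,"ty":0,"tz":0,"turn":0},{"jaw":1,"tx":3,"ty":0,"tz":0,"turn":0},{"jaw":1,"tx":3,"ty":0,"tz":0,"turn":0},{"jaw":1,"tx":0,"ty":0,"tz":0,"turn":0},{"jaw":1,"tx":0,"ty":0,"tz":0,"turn":0}]'
python3 snap.py 12 side top
python3 crop.py pics/side12.png 215 140 80 75 7 pics/c12.png;python3 crop.py pics/top12.png 205 160 110 60 7 pics/c12t.png
```

```text
t: 21.55
eef_pos: [0.5802, -0.11, 0.0666]
eef_rot: [-3.142, 0.0, 1.684]
wrist_force: [-0.4, 0.2, -1.8]
grip_width: 0.175
t: 22.15
eef_pos: [0.5789, -0.0981, 0.0666]
eef_rot: [-3.142, 0.0, 1.684]
wrist_force: [-0.5, -0.7, -0.6]
grip_width: 0.182
```

View pics/c12t.png

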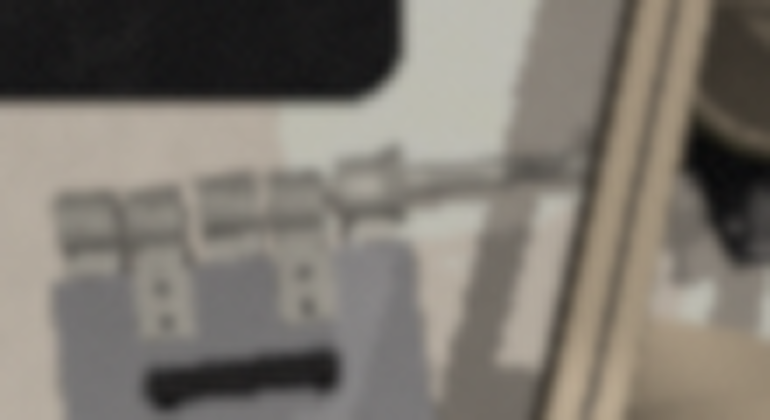

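View pics/c12.png

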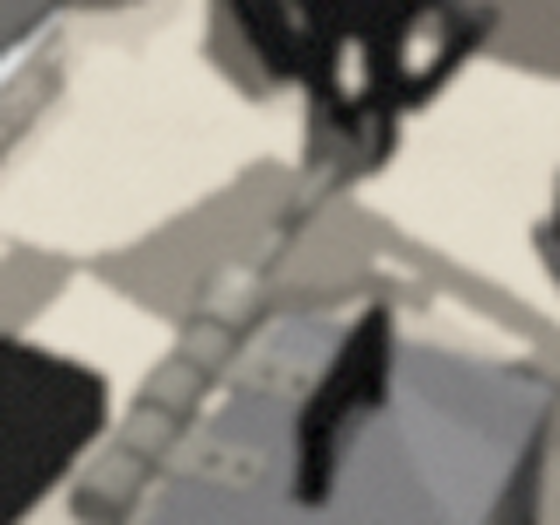

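The tip is visible in the gap after the first knuckle (top crop 330,200), and there is no force. I'll continue.

```bash
python3 -m handwheel '[{"jaw":1,"tx":4,"ty":0,"tz":0,"turn":0},{"jaw":1,"tx":4,"ty":0,"tz":0,"turn":0},{"jaw":1,"tx":4,"ty":0,"tz":0,"turn":0},{"jaw":1,"tx":4,"ty":0,"tz":0,"turn":0},{"jaw":1,"tx":0,"ty":0,"tz":0,"turn":0}]'
python3 -m handwheel '[{"jaw":1,"tx":4,"ty":0,"tz":0,"turn":0},{"jaw":1,"tx":4,"ty":0,"tz":0,"turn":0},{"jaw":1,"tx":4,"ty":0,"tz":0,"turn":0},{"jaw":1,"tx":4,"ty":0,"tz":0,"turn":0},{"jaw":1,"tx":0,"ty":0,"tz":0,"turn":0}]'
```

```text
t: 22.75
eef_pos: [0.577, -0.0815, 0.0665]
eef_rot: [-3.141, -0.0, 1.684]
wrist_force: [-0.9, 0.2, -1.9]
grip_width: 0.179
t: 23.25
eef_pos: [0.5752, -0.0657, 0.0666]
eef_rot: [-3.142, -0.0, 1.684]
wrist_force: [-0.7, 0.6, -0.8]
grip_width: 0.167
```

```bash
python3 -c "
from bench import ctrl
s=ctrl.get_state();print(s['wrist_force'].round(1),s['moment'].round(2),s['eef_pos'].round(4))"
```

```text
[-0.7  0.6 -0.8] [-0.01  0.07  0.13] [ 0.5752 -0.0657  0.0666]
```

```bash
python3 -m handwheel '[{"jaw":1,"tx":4,"ty":0,"tz":0,"turn":0},{"jaw":1,"tx":4,"ty":0,"tz":0,"turn":0},{"jaw":1,"tx":4,"ty":0,"tz":0,"turn":0},{"jaw":1,"tx":4,"ty":0,"tz":0,"turn":0},{"jaw":1,"tx":0,"ty":0,"tz":0,"turn":0}]'
python3 -m handwheel '[{"jaw":1,"tx":4,"ty":0,"tz":0,"turn":0},{"jaw":1,"tx":4,"ty":0,"tz":0,"turn":0},{"jaw":1,"tx":4,"ty":0,"tz":0,"turn":0},{"jaw":1,"tx":4,"ty":0,"tz":0,"turn":0},{"jaw":1,"tx":0,"ty":0,"tz":0,"turn":0}]'
```

```text
t: 23.75
eef_pos: [0.5735, -0.0498, 0.0666]
eef_rot: [3.141, -0.0, 1.684]
wrist_force: [0.4, -0.2, -0.9]
grip_width: 0.174
t: 24.25
eef_pos: [0.5716, -0.034, 0.0666]
eef_rot: [-3.142, -0.0, 1.684]
wrist_force: [1.1, 0.5, -1.7]
grip_width: 0.18
```

```bash
python3 -m handwheel '[{"jaw":1,"tx":4,"ty":0,"tz":0,"turn":0},{"jaw":1,"tx":4,"ty":0,"tz":0,"turn":0},{"jaw":1,"tx":4,"ty":0,"tz":0,"turn":0},{"jaw":1,"tx":4,"ty":0,"tz":0,"turn":0},{"jaw":1,"tx":0,"ty":0,"tz":0,"turn":0}]'
python3 -m handwheel '[{"jaw":1,"tx":3,"ty":0,"tz":0,"turn":0},{"jaw":1,"tx":3,"ty":0,"tz":0,"turn":0},{"jaw":1,"tx":3,"ty":0,"tz":0,"turn":0},{"jaw":1,"tx":0,"ty":0,"tz":0,"turn":0},{"jaw":1,"tx":0,"ty":0,"tz":0,"turn":0}]'
python3 snap.py 13 side top
python3 crop.py pics/side13.png 205 120 90 105 5 pics/c13.png;python3 crop.py pics/top13.png 195 150 110 80 7 pics/c13t.png
```

```text
t: 24.75
eef_pos: [0.5697, -0.018, 0.0665]
eef_rot: [-3.141, -0.0, 1.684]
wrist_force: [-0.9, -0.0, -1.1]
grip_width: 0.175
t: 25.25
eef_pos: [0.5689, -0.0095, 0.0666]
eef_rot: [3.141, -0.0, 1.684]
wrist_force: [-0.8, 0.7, -0.4]
grip_width: 0.179
```

View pics/c13t.png

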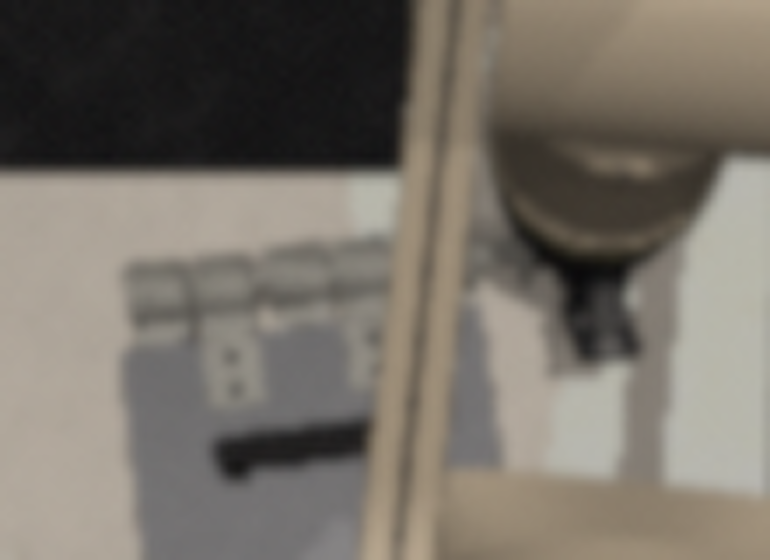

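View pics/c13.png

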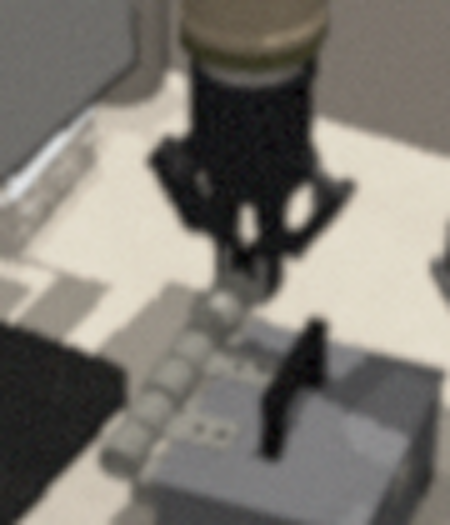

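The collar is near the flare (side crop 245,285), with about 15 mm left. I'll creep in until it makes contact.

```bash
python3 -m handwheel '[{"jaw":1,"tx":3,"ty":0,"tz":0,"turn":0},{"jaw":1,"tx":3,"ty":0,"tz":0,"turn":0},{"jaw":1,"tx":2,"ty":0,"tz":0,"turn":0},{"jaw":1,"tx":2,"ty":0,"tz":0,"turn":0},{"jaw":1,"tx":0,"ty":0,"tz":0,"turn":0},{"jaw":1,"tx":0,"ty":0,"tz":0,"turn":0}]'
python3 -m handwheel '[{"jaw":1,"tx":2,"ty":0,"tz":0,"turn":0},{"jaw":1,"tx":0,"ty":0,"tz":0,"turn":0},{"jaw":1,"tx":0,"ty":0,"tz":0,"turn":0}]'
python3 -m handwheel '[{"jaw":1,"tx":2,"ty":0,"tz":0,"turn":0},{"jaw":1,"tx":0,"ty":0,"tz":0,"turn":0},{"jaw":1,"tx":0,"ty":0,"tz":0,"turn":0}]'
```

```text
t: 25.95
eef_pos: [0.5678, 0.0004, 0.0666]
eef_rot: [3.142, -0.0, 1.684]
wrist_force: [-0.1, 0.4, -0.7]
grip_width: 0.176
t: 26.25
eef_pos: [0.5676, 0.0022, 0.0666]
eef_rot: [3.142, -0.0, 1.684]
wrist_force: [-0.7, -0.0, -0.8]
grip_width: 0.176
t: 26.55
eef_pos: [0.5673, 0.0043, 0.0666]
eef_rot: [3.142, -0.0, 1.684]
wrist_force: [-0.2, -0.0, -0.3]
grip_width: 0.176
```

```bash
python3 -m handwheel '[{"jaw":1,"tx":1.5,"ty":0,"tz":0,"turn":0},{"jaw":1,"tx":0,"ty":0,"tz":0,"turn":0},{"jaw":1,"tx":0,"ty":0,"tz":0,"turn":0}]'
python3 -m handwheel '[{"jaw":1,"tx":1.5,"ty":0,"tz":0,"turn":0},{"jaw":1,"tx":0,"ty":0,"tz":0,"turn":0},{"jaw":1,"tx":0,"ty":0,"tz":0,"turn":0}]'
```

```text
t: 26.85
eef_pos: [0.5671, 0.0057, 0.0666]
eef_rot: [3.142, -0.0, 1.684]
wrist_force: [-0.2, 0.3, -1.6]
grip_width: 0.175
t: 27.15
eef_pos: [0.567, 0.0072, 0.0666]
eef_rot: [3.142, -0.0, 1.684]
wrist_force: [0.0, 0.7, -1.1]
grip_width: 0.175
```

```bash
python3 -m handwheel '[{"jaw":1,"tx":1,"ty":0,"tz":0,"turn":0},{"jaw":1,"tx":0,"ty":0,"tz":0,"turn":0},{"jaw":1,"tx":0,"ty":0,"tz":0,"turn":0}]'
python3 -m handwheel '[{"jaw":1,"tx":1,"ty":0,"tz":0,"turn":0},{"jaw":1,"tx":0,"ty":0,"tz":0,"turn":0},{"jaw":1,"tx":0,"ty":0,"tz":0,"turn":0}]'
python3 snap.py 14 side; python3 crop.py pics/side14.png 205 140 70 80 7 pics/c14.png
```

```text
t: 27.45
eef_pos: [0.5669, 0.0082, 0.0666]
eef_rot: [3.142, -0.0, 1.684]
wrist_force: [0.0, -0.8, -1.0]
grip_width: 0.176
t: 27.75
eef_pos: [0.5669, 0.0085, 0.0666]
eef_rot: [3.141, 0.001, 1.684]
wrist_force: [0.4, -4.9, -1.2]
grip_width: 0.178
```

View pics/c14.png

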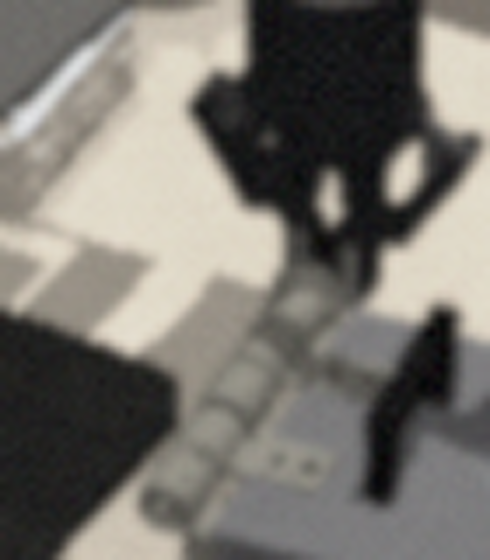

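```bash
python3 -m handwheel '[{"jaw":1,"tx":1,"ty":0,"tz":0,"turn":0},{"jaw":1,"tx":0,"ty":0,"tz":0,"turn":0},{"jaw":1,"tx":0,"ty":0,"tz":0,"turn":0}]'
python3 -m handwheel '[{"jaw":1,"tx":1,"ty":0,"tz":0,"turn":0},{"jaw":1,"tx":0,"ty":0,"tz":0,"turn":0},{"jaw":1,"tx":0,"ty":0,"tz":0,"turn":0}]'
```

```text
t: 28.1
eef_pos: [0.5668, 0.0089, 0.0667]
eef_rot: [3.141, 0.002, 1.683]
wrist_force: [1.0, -7.8, -2.4]
grip_width: 0.178
t: 28.4
eef_pos: [0.5668, 0.0089, 0.0667]
eef_rot: [3.141, 0.003, 1.683]
wrist_force: [0.6, -12.0, -2.2]
grip_width: 0.178
```

Contact is firm: 12 N of push gives no further advance, and the position is within 3 mm of the predicted home. I'll ease off the push, open, and retreat upward.

```bash
python3 -m handwheel '[{"jaw":1,"tx":-2,"ty":0,"tz":0,"turn":0},{"jaw":1,"tx":0,"ty":0,"tz":0,"turn":0},{"jaw":0.75,"tx":0,"ty":0,"tz":0,"turn":0},{"jaw":0.5,"tx":0,"ty":0,"tz":0,"turn":0},{"jaw":0.2,"tx":0,"ty":0,"tz":0,"turn":0},{"jaw":0,"tx":0,"ty":0,"tz":0,"turn":0},{"jaw":0,"tx":0,"ty":0,"tz":0,"turn":0},{"jaw":0,"tx":0,"ty":0,"tz":0,"turn":0}]'
python3 -m handwheel '[{"jaw":0,"tx":0,"ty":0,"tz":-8,"turn":0},{"jaw":0,"tx":0,"ty":0,"tz":-15,"turn":0},{"jaw":0,"tx":0,"ty":0,"tz":-25,"turn":0},{"jaw":0,"tx":0,"ty":0,"tz":-30,"turn":0},{"jaw":0,"tx":0,"ty":0,"tz":-30,"turn":0},{"jaw":0,"tx":0,"ty":0,"tz":-20,"turn":0},{"jaw":0,"tx":0,"ty":0,"tz":0,"turn":0}]'
python3 snap.py 15 side; python3 crop.py pics/side15.png 205 120 90 110 5 pics/c15.png
```

```text
t: 29.2
eef_pos: [0.5667, 0.0093, 0.0666]
eef_rot: [-3.142, -0.0, 1.684]
wrist_force: [-0.1, -0.3, -0.7]
grip_width: 0.999
t: 29.9
eef_pos: [0.5694, 0.009, 0.2005]
eef_rot: [3.133, 0.002, 1.684]
wrist_force: [-0.1, -0.2, 0.2]
grip_width: 1.003
```

View pics/c15.png

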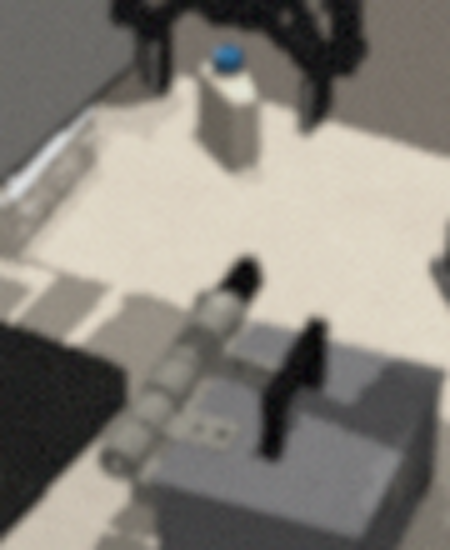

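The pin stands in the hinge with its black handle at (245,275) right behind the flare. I'll move the arm aside so the top camera can confirm this.

```bash
python3 -m handwheel '[{"jaw":0,"tx":-40,"ty":-20,"tz":0,"turn":0},{"jaw":0,"tx":-40,"ty":-20,"tz":0,"turn":0},{"jaw":0,"tx":-40,"ty":-20,"tz":0,"turn":0},{"jaw":0,"tx":-40,"ty":-20,"tz":0,"turn":0},{"jaw":0,"tx":-40,"ty":-20,"tz":0,"turn":0},{"jaw":0,"tx":-40,"ty":-20,"tz":0,"turn":0},{"jaw":0,"tx":-40,"ty":-20,"tz":0,"turn":0},{"jaw":0,"tx":0,"ty":0,"tz":0,"turn":0}]'
python3 snap.py 16 side top
cat > r16.py <<'E'
from ov import *
t=cv2.imread("pics/top16.png")[:,:,::-1];s=cv2.imread("pics/side16.png")[:,:,::-1]
c=np.array([.4705,.0985,0]);R=Rz(.113); p=c+R@[.086,-.075,.083]
m=[(MP,R,p,(255,0,255))]
for mm,x in((m,"o"),([],"n")):
    overlay(t,"top",mm,(195,165,90,85),8,f"pics/t16{x}.png"); overlay(s,"side",mm,(205,150,90,100),6,f"pics/s16{x}.png")
E
python3 r16.py
```

```text
t: 30.75
eef_pos: [0.4565, -0.2891, 0.1936]
eef_rot: [-3.14, 0.001, 1.679]
wrist_force: [0.5, -0.5, -0.5]
grip_width: 0.996
```

View pics/t16n.png

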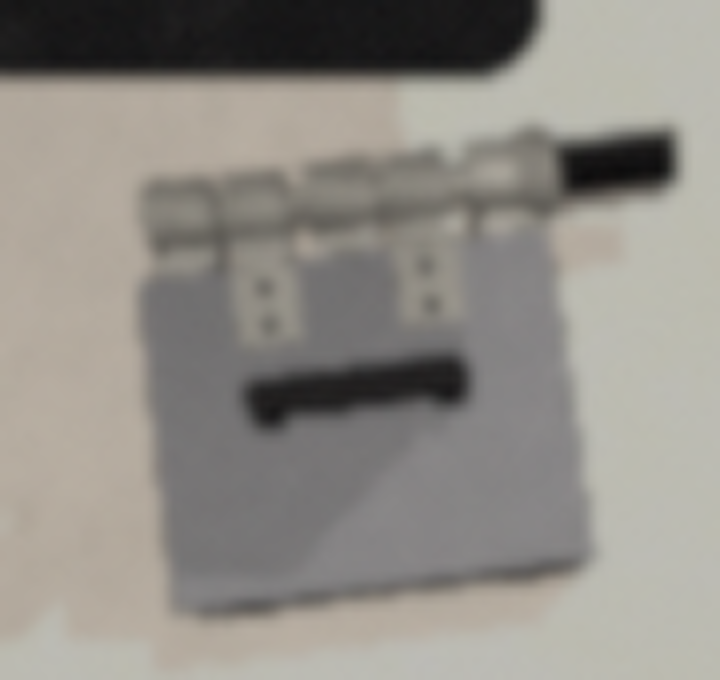

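View pics/t16o.png

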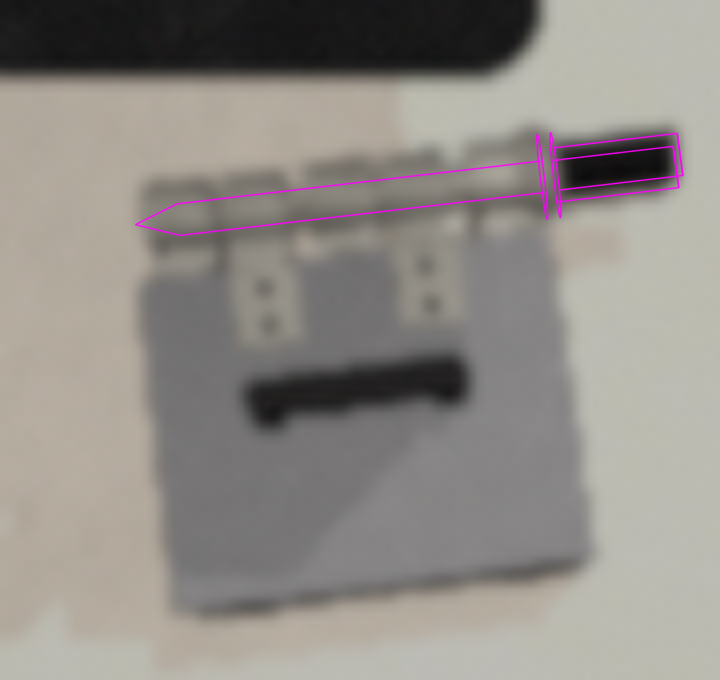

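View pics/s16n.png

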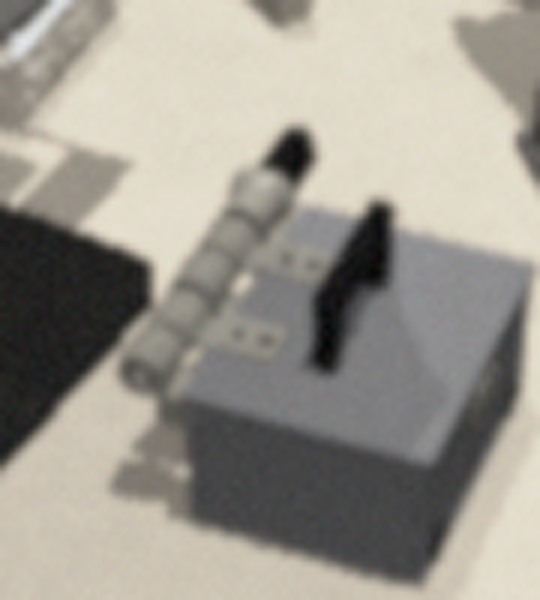

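View pics/top16.png

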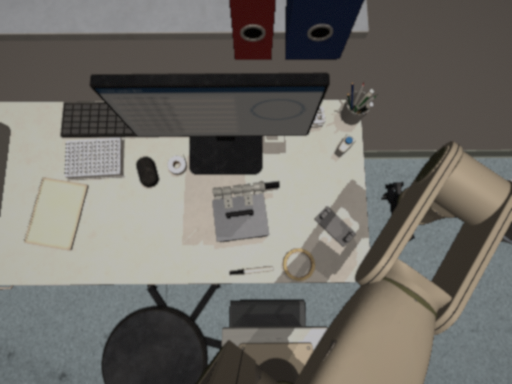

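```bash
python3 -c "
from bench import ctrl
s=ctrl.get_state();print(s['t'],s['wrist_force'].round(1),s['joint_vel'].round(3)); print(ctrl.finish_job())"
```

```text
30.85 [ 1.1 -0.1  0.4] [ 0.044 -0.007  0.004  0.006  0.003  0.007]
the job is handed in; nothing more can be done
None
```

The lid is back on the case, the hinge pin is home through all five knuckles, and I handed the job in at 30.9 s of the 72 s allowed.

- **Lid:** I gripped it by the bar and lowered it until it rested on the rim. It caught slightly on one side (about 4 N), so I shifted it 1.5 mm and the side force went away. The pictures show it flush, with its two knuckles between the case's three.
- **Pin:** I lined it up by eye and by image measurement. The first approach was about 3 mm off the hinge line, so I corrected it before entering. It then slid in with no noticeable side force until the collar stopped hard at 12 N of push. After I let go, the top view shows the handle directly behind the flared end and within about 1 mm of the calculated home position.
- **End state:** The gripper is open and about 0.3 m away from the hinge, with the wrist force near zero. The bottle, the label roll and the other things look unmoved in the last top picture.

**Checks that disagreed:**
- The side and top cameras differed by about 1–2 mm in position and 0.02 rad in the case's angle; I went with the top view and the seated lid.
- The collar stopped about 3 mm past my predicted home position. That is within my measuring error on where the handle was gripped, and on the side of fully home.

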